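Hitch wet colour plates to the dryer

TASK

Get every freshly painted colour plate ready under the infrared dryer: press each one, paint up, into a carrier of its own until both sprung tabs have caught over its ends, and push the carrier's hook onto one of the dryer's pins until the safety latch has flipped shut behind the pin. When all the plates are hitched, throw the dryer's switch lever over to on. The paint is wet: handle the plates by their edges only, let nothing touch the painted faces, and leave the other things on the bench where they are.

Things in the scene. Friction and masses are not known exactly. Their poses are not given: they have to be found in the camera images.
- pin0 (a point): rightmost of the dryer's 3 upright steel hitch pins, 12 mm thick, 95 mm apart in a row along the dryer's y; point on the pin's axis 18 mm above the bench, mid-height of a carrier's hook. Axes are the dryer's: x away from the robot, y left. The pins stand on a 6 mm foot plate that begins 18 mm in front of them
- pin1 (a point): middle pin, like pin0. Each pin ends in a cap 28 mm across, 40 to 50 mm above the bench, wider than a hook's throat, so a hook can only be pushed on level, with its carrier on the bench or lifted up to about 8 mm. The red lamp behind is 310 mm wide, up to 135 mm high, its front about 75 mm beyond the pins
- pin2 (a point): leftmost pin, like pin0; the grey switch box stands 110 mm to its left
- switch (a joint): the dryer's switch lever, rad: 0 = off (leaning towards the robot), 1.0 = on (leaning away from it); it stays where it is left and needs about 1 N at its tip
- switch_tip (a point): centre of the red ball (26 mm) on the 60 mm switch lever. It turns on an axis along the dryer's y, 72 mm above the bench: push the ball from the robot's side along the dryer's +x for about 58 mm; it stays 125 to 132 mm above the bench. Below: grey box 80 x 65 x 50 mm high, with a black block 25 mm high on it
- carrierA_grip (a point): centre of the black upright grip of a yellow plate carrier; x to its hook, y left, z up. Grip 26 mm along x, 12 mm thick (y), 48 mm tall; the point is 50 mm above the carrier's flat underside. Carrier 0.35 to 0.5 kg, from -142 (cradle) to +88 mm (hook) along x, up to 63 mm wide, balanced 10 mm (with plate 20 mm) behind the grip
- carrierB_grip (a point): same point of the second carrier. CRADLE of each: plate centre belongs 90 mm behind (-x) and 21.5 mm below this point, plate length along x, either way round, its underside on rests 26 mm above the carrier's underside. Beside the plate's long edges there is room for fingers down to the bench (spine below: 36 mm wide, 6 mm high)
- carrierC_grip (a point): same point of the third carrier. TABS of each: a steel tab 24 mm wide at each end of the cradle, sloping from 98 mm apart (46 mm above the underside) to catches 84 mm apart, 33 mm above the underside, hinged so that a plate pressed down pushes them outwards 3 mm and they spring back over its ends; both together take roughly 5 to 10 N
- carrierA_latch (a joint): sprung steel latch across this carrier's hook, rad: 0 = shut; hinged on the left arm 64 mm ahead of the grip, it opens inwards only (to 1.45) as the pin pushes past and springs shut behind it. Pushing takes under 10 N
- carrierB_latch (a joint): like carrierA_latch. HOOK of each: level, 10 to 26 mm above the underside, throat 22 mm wide, closed end 25 mm ahead of the grip, arms to 70 mm ahead, then flared to a mouth about 50 mm wide at 88 mm ahead. Fully home, the pin's axis is 31 mm ahead (+x) of the grip
- carrierC_latch (a joint): like carrierA_latch. It flips shut once the pin is within about 5 mm of fully home; hitched, the carrier can still slide back about 25 mm until the shut latch meets the pin, and swing a little about the pin, which does no harm
- plateA_mid (a point): centre of the red colour plate (None if absent): 90 mm (its x) x 60 mm (y) x 5 mm, 75 g, aluminium, painted side up (+z). At the start it lies across the two bars of the low trestle, its underside 45 mm above the bench; the bars run under its ends, 28 mm either side of its middle, leaving room for fingers at the middle of its long edges
- plateA_face: wet painted face on top of the red plate, 74 x 52 mm, 1 mm thick (origin at the middle of its underside); all four edges of the plate and a bare margin of 4 mm (8 mm at the ends) are dry
- plateB_mid (a point): centre of the blue colour plate (None if absent): 90 mm (its x) x 60 mm (y) x 5 mm, 75 g, aluminium, painted side up (+z). At the start it lies across the two bars of the low trestle, its underside 45 mm above the bench; the bars run under its ends, 28 mm either side of its middle, leaving room for fingers at the middle of its long edges
- plateB_face: wet painted face on top of the blue plate, 74 x 52 mm, 1 mm thick (origin at the middle of its underside); all four edges of the plate and a bare margin of 4 mm (8 mm at the ends) are dry
- plateC_mid (a point): centre of the silver colour plate (None if absent): 90 mm (its x) x 60 mm (y) x 5 mm, 75 g, aluminium, painted side up (+z). At the start it lies across the two bars of the low trestle, its underside 45 mm above the bench; the bars run under its ends, 28 mm either side of its middle, leaving room for fingers at the middle of its long edges
- plateC_face: wet painted face on top of the silver plate, 74 x 52 mm, 1 mm thick (origin at the middle of its underside); all four edges of the plate and a bare margin of 4 mm (8 mm at the ends) are dry
- tape_roll: yellow roll of masking tape, 84 mm across, 24 mm high; a bystander, origin at its underside
- sanding_block: blue sanding block, 65 x 120 mm, 30 mm high; a bystander, origin at its underside
- clearcoat_tin: tin, 86 mm across, 110 mm high; a bystander, origin at its underside
- aerosol: green spray can, 60 mm across, 175 mm high; a bystander, origin at its underside
- mixing_cup: white mixing cup, 84 mm across, 100 mm high; a bystander, origin at its underside
- spray_gun: spray gun lying on its side, about 130 x 220 mm, 80 mm high; a bystander, origin at its underside
- filler_spreader: flat orange filler spreader, 100 x 120 mm, up to 8 mm high; a bystander, origin at its underside
Not all that is in view belongs to the job. What is shaped like the part that bears plateC_mid but yellow is not meant.

How it is judged:
On the way, in this order (a step that is already met when the one before it is completed fails the run):
1. every plate is clipped into a carrier that is latched onto a pin (((x of plateA_mid in the frame of carrierA_grip between -0.093 and -0.087 m and y of plateA_mid in the frame of carrierA_grip between -0.008 and 0.008 m and z of plateA_mid in the frame of carrierA_grip between -0.024 and -0.0202 m and angle between the z axis of plateA_mid and the z axis of carrierA_grip, either way round below 0.05 rad and value of joint carrierA_latch below 0.15 rad and angle between carrierA_grip's own z axis and vertical below 0.1 rad and height (world z) of carrierA_grip below 0.062 m and ((x of pin0 in the frame of carrierA_grip between 0.024 and 0.06 m and y of pin0 in the frame of carrierA_grip between -0.012 and 0.012 m) or (x of pin1 in the frame of carrierA_grip between 0.024 and 0.06 m and y of pin1 in the frame of carrierA_grip between -0.012 and 0.012 m) or (x of pin2 in the frame of carrierA_grip between 0.024 and 0.06 m and y of pin2 in the frame of carrierA_grip between -0.012 and 0.012 m))) or (x of plateA_mid in the frame of carrierB_grip between -0.093 and -0.087 m and y of plateA_mid in the frame of carrierB_grip between -0.008 and 0.008 m and z of plateA_mid in the frame of carrierB_grip between -0.024 and -0.0202 m and angle between the z axis of plateA_mid and the z axis of carrierB_grip, either way round below 0.05 rad and value of joint carrierB_latch below 0.15 rad and angle between carrierB_grip's own z axis and vertical below 0.1 rad and height (world z) of carrierB_grip below 0.062 m and ((x of pin0 in the frame of carrierB_grip between 0.024 and 0.06 m and y of pin0 in the frame of carrierB_grip between -0.012 and 0.012 m) or (x of pin1 in the frame of carrierB_grip between 0.024 and 0.06 m and y of pin1 in the frame of carrierB_grip between -0.012 and 0.012 m) or (x of pin2 in the frame of carrierB_grip between 0.024 and 0.06 m and y of pin2 in the frame of carrierB_grip between -0.012 and 0.012 m))) or (x of plateA_mid in the frame of carrierC_grip between -0.093 and -0.087 m and y of plateA_mid in the frame of carrierC_grip between -0.008 and 0.008 m and z of plateA_mid in the frame of carrierC_grip between -0.024 and -0.0202 m and angle between the z axis of plateA_mid and the z axis of carrierC_grip, either way round below 0.05 rad and value of joint carrierC_latch below 0.15 rad and angle between carrierC_grip's own z axis and vertical below 0.1 rad and height (world z) of carrierC_grip below 0.062 m and ((x of pin0 in the frame of carrierC_grip between 0.024 and 0.06 m and y of pin0 in the frame of carrierC_grip between -0.012 and 0.012 m) or (x of pin1 in the frame of carrierC_grip between 0.024 and 0.06 m and y of pin1 in the frame of carrierC_grip between -0.012 and 0.012 m) or (x of pin2 in the frame of carrierC_grip between 0.024 and 0.06 m and y of pin2 in the frame of carrierC_grip between -0.012 and 0.012 m)))) and ((x of plateB_mid in the frame of carrierA_grip between -0.093 and -0.087 m and y of plateB_mid in the frame of carrierA_grip between -0.008 and 0.008 m and z of plateB_mid in the frame of carrierA_grip between -0.024 and -0.0202 m and angle between the z axis of plateB_mid and the z axis of carrierA_grip, either way round below 0.05 rad and value of joint carrierA_latch below 0.15 rad and angle between carrierA_grip's own z axis and vertical below 0.1 rad and height (world z) of carrierA_grip below 0.062 m and ((x of pin0 in the frame of carrierA_grip between 0.024 and 0.06 m and y of pin0 in the frame of carrierA_grip between -0.012 and 0.012 m) or (x of pin1 in the frame of carrierA_grip between 0.024 and 0.06 m and y of pin1 in the frame of carrierA_grip between -0.012 and 0.012 m) or (x of pin2 in the frame of carrierA_grip between 0.024 and 0.06 m and y of pin2 in the frame of carrierA_grip between -0.012 and 0.012 m))) or (x of plateB_mid in the frame of carrierB_grip between -0.093 and -0.087 m and y of plateB_mid in the frame of carrierB_grip between -0.008 and 0.008 m and z of plateB_mid in the frame of carrierB_grip between -0.024 and -0.0202 m and angle between the z axis of plateB_mid and the z axis of carrierB_grip, either way round below 0.05 rad and value of joint carrierB_latch below 0.15 rad and angle between carrierB_grip's own z axis and vertical below 0.1 rad and height (world z) of carrierB_grip below 0.062 m and ((x of pin0 in the frame of carrierB_grip between 0.024 and 0.06 m and y of pin0 in the frame of carrierB_grip between -0.012 and 0.012 m) or (x of pin1 in the frame of carrierB_grip between 0.024 and 0.06 m and y of pin1 in the frame of carrierB_grip between -0.012 and 0.012 m) or (x of pin2 in the frame of carrierB_grip between 0.024 and 0.06 m and y of pin2 in the frame of carrierB_grip between -0.012 and 0.012 m))) or (x of plateB_mid in the frame of carrierC_grip between -0.093 and -0.087 m and y of plateB_mid in the frame of carrierC_grip between -0.008 and 0.008 m and z of plateB_mid in the frame of carrierC_grip between -0.024 and -0.0202 m and angle between the z axis of plateB_mid and the z axis of carrierC_grip, either way round below 0.05 rad and value of joint carrierC_latch below 0.15 rad and angle between carrierC_grip's own z axis and vertical below 0.1 rad and height (world z) of carrierC_grip below 0.062 m and ((x of pin0 in the frame of carrierC_grip between 0.024 and 0.06 m and y of pin0 in the frame of carrierC_grip between -0.012 and 0.012 m) or (x of pin1 in the frame of carrierC_grip between 0.024 and 0.06 m and y of pin1 in the frame of carrierC_grip between -0.012 and 0.012 m) or (x of pin2 in the frame of carrierC_grip between 0.024 and 0.06 m and y of pin2 in the frame of carrierC_grip between -0.012 and 0.012 m)))) and ((x of plateC_mid in the frame of carrierA_grip between -0.093 and -0.087 m and y of plateC_mid in the frame of carrierA_grip between -0.008 and 0.008 m and z of plateC_mid in the frame of carrierA_grip between -0.024 and -0.0202 m and angle between the z axis of plateC_mid and the z axis of carrierA_grip, either way round below 0.05 rad and value of joint carrierA_latch below 0.15 rad and angle between carrierA_grip's own z axis and vertical below 0.1 rad and height (world z) of carrierA_grip below 0.062 m and ((x of pin0 in the frame of carrierA_grip between 0.024 and 0.06 m and y of pin0 in the frame of carrierA_grip between -0.012 and 0.012 m) or (x of pin1 in the frame of carrierA_grip between 0.024 and 0.06 m and y of pin1 in the frame of carrierA_grip between -0.012 and 0.012 m) or (x of pin2 in the frame of carrierA_grip between 0.024 and 0.06 m and y of pin2 in the frame of carrierA_grip between -0.012 and 0.012 m))) or (x of plateC_mid in the frame of carrierB_grip between -0.093 and -0.087 m and y of plateC_mid in the frame of carrierB_grip between -0.008 and 0.008 m and z of plateC_mid in the frame of carrierB_grip between -0.024 and -0.0202 m and angle between the z axis of plateC_mid and the z axis of carrierB_grip, either way round below 0.05 rad and value of joint carrierB_latch below 0.15 rad and angle between carrierB_grip's own z axis and vertical below 0.1 rad and height (world z) of carrierB_grip below 0.062 m and ((x of pin0 in the frame of carrierB_grip between 0.024 and 0.06 m and y of pin0 in the frame of carrierB_grip between -0.012 and 0.012 m) or (x of pin1 in the frame of carrierB_grip between 0.024 and 0.06 m and y of pin1 in the frame of carrierB_grip between -0.012 and 0.012 m) or (x of pin2 in the frame of carrierB_grip between 0.024 and 0.06 m and y of pin2 in the frame of carrierB_grip between -0.012 and 0.012 m))) or (x of plateC_mid in the frame of carrierC_grip between -0.093 and -0.087 m and y of plateC_mid in the frame of carrierC_grip between -0.008 and 0.008 m and z of plateC_mid in the frame of carrierC_grip between -0.024 and -0.0202 m and angle between the z axis of plateC_mid and the z axis of carrierC_grip, either way round below 0.05 rad and value of joint carrierC_latch below 0.15 rad and angle between carrierC_grip's own z axis and vertical below 0.1 rad and height (world z) of carrierC_grip below 0.062 m and ((x of pin0 in the frame of carrierC_grip between 0.024 and 0.06 m and y of pin0 in the frame of carrierC_grip between -0.012 and 0.012 m) or (x of pin1 in the frame of carrierC_grip between 0.024 and 0.06 m and y of pin1 in the frame of carrierC_grip between -0.012 and 0.012 m) or (x of pin2 in the frame of carrierC_grip between 0.024 and 0.06 m and y of pin2 in the frame of carrierC_grip between -0.012 and 0.012 m))))), for 0.2 s.
2. then the dryer is switched on (value of joint switch above 0.8 rad), for 0.2 s.
At the end, for the whole second after the job is handed in: each plate in a carrier: centre 20.2-24 mm under the grip point, 87-93 mm behind it, within 8 mm sideways, 0.05 rad level; that carrier level on the bench, a pin 24-60 mm ahead of its grip point, within 12 mm sideways, latch under 0.15 rad; switch over 0.8 rad; carriers at rest (all of step 1 and value of joint switch above 0.8 rad and linear speed of each of carrierA, carrierB, carrierC below 0.02 m/s); the robot touches nothing.
It fails at once if the wet face of a plate is touched (contact force between any of plateA_face, plateB_face, plateC_face and anything else above 0.5 N).
It fails at once if another thing on the bench is shifted by more than 40 mm (distance of any of tape_roll, sanding_block, clearcoat_tin, aerosol, mixing_cup, spray_gun, filler_spreader from where it was at the start of the episode above 0.04 m).
Of plateA, plateB, plateC only 2 to 3 are there at a start; the rules pass over those that are not, and their reading is None.
At some moment in a run one of carrierA, carrierB, carrierC may be knocked a few centimetres aside while the robot is not near it.
It also fails if it takes over 210 s, if anything falls off the work surface, if the arm or the gripper's body presses on something with over 40 N, if the wrist force passes 120 N, or if a joint passes its speed limit or range.

ROBOT

A 6-joint arm with a two-finger parallel gripper is mounted at the origin on the work surface. World frame = base frame: x ahead of the robot, y to its left, z up, the work surface at z = 0. Lengths are in m, angles in rad, forces in N, time in s.
With the tool pointing down it reaches from about 0.3 to 0.95 m from the base axis. Payload 3.1 kg.
Tool frame: the origin (TCP) lies at the very end of the fingers, on their centre line; the grasp point (between the pads) lies 19 mm behind it (arm.tcp_to_grasp is the z of the grasp point in the tool frame, in m); z points along the fingers, y is the line along which they close (so a half turn about z gives the same grasp; the last joint's range is limited). The gripper opens to 85 mm and grips with 20 to 120 N. Pads are 22 mm wide; open, the fingers measure 114 mm over their backs; the gripper's body (76 mm by 85 mm) begins 54 mm behind the grasp point. The pads swing forward as they close: fully open they stand 13 mm farther back than shut.
Start: joints at [-1.336, 0.308, 1.634, -0, 1.2, -0.07], TCP at [0.188, -0.596, 0.231] pointing down, gripper open.
Joint ranges: [-3.06, 3.06], [-0.79, 1.96], [0.05, 2.63], [-1.19, 4.34], [0.05, 2.64], [-2.94, 2.94]. Speed limits (rad/s): [2.79, 2.79, 3.14, 3.14, 3.14, 3.14].

INTERFACE

Orientations are given as a unit quaternion [x, y, z, w].
In Python, from cell import monitor, cams, sign_off, arm gives the robot as it stands.
- The arm moves only by the shell command python3 -m inch 'ROWS' [OPENING] [FORCE]. ROWS is JSON, a list of rows, each a list of 6 numbers: the shift along the tool's x, y, z in cm, then the turn, a rotation vector about the tool's x, y, z in rad. In form: [[x, y, z, wx, wy, wz], ...]. A call has 1 to 20 rows; each row shifts and turns the commanded pose from where the row before left it, along the tool's axes as they then stand; what a row does not reach is not made up. A row lasts 1/10 s, in which the tool goes at most 50 mm and 8.59 degrees, less where a joint would pass 70% of its speed; a pose out of reach is approached as far as the arm can. A call with a gripper value outside its range is refused whole. OPENING is the closure in counts, from 0 (fully open) to 255 (shut), set as the call begins (- or left out, the last holds). The fingers move at their own pace and stop on an object; FORCE is the grip in N (left out, the last holds). Time passes only in rows, so rows that do not move let the fingers close. It gives the time, the measured TCP pose, the force, the opening and the grip force at its end, in the units of the state.
- monitor.get_obs(): the state, without advancing time (a new reading comes with each control period).
- cams.snapshot(name): name is "scene" or "top"; returns (picture, depth): 480x640x3 uint8, red, green, blue; 480x640 float32, m along the optical axis (not along the pixel's ray), 0 where there is no reading.
- cams.camera_model(name): a dict with "fx", "fy", "cx", "cy" (pixels), "k1" (the pictures are not rectified: a ray, as slopes to the right and down, at radius r is drawn at 1 + k1 r^2 times it, then the intrinsics apply), "R" (3x3) and "t" (3): a world point X has camera coordinates R X + t. Camera axes: x right, y down, z forward; pixel columns grow to the right and rows downward; lengths in m; the calibration is good to about 2 mm. A picture is of the moment at which its call begins. camera_model takes no time and is no camera call.
- sign_off(): hands the job in; it is judged then, once.
The state is a dict: "clock": time; "joint_positions": joint angles; "dq": joint speeds; "effort": joint torques, N m; "eef_pos": TCP position; "tcp_rot": TCP orientation; "force": force on the tool from outside, world axes, zero at the start; "ft_torque": the same for the moment, N m; "gripper_width": opening from 0.0 (shut) to 1.0 (fully open); "grip_force": force on a finger pad.
Only numpy, scipy, OpenCV 4.12 (cv2) and the standard library are available. Lean on these libraries where they do the work, as an engineer would, in place of code of your own. Each camera call takes 0.05 s, during which the arm holds its last target. There are 200 camera calls.

## Working session

There is one attempt and no reset: what is moved stays moved. The work goes in short steps, Python scripts to look and compute and a shell command to move; the robot and the scene stay as the last step left them, time stands still between calls to the robot, and variables do not carry over. Pictures are saved under pics/ and viewed, at most 14 in all, crops included, and the job is handed in when it is done.

```bash
ls; mkdir -p pics
cat > h.py <<'E'
import numpy as np, cv2
from cell import monitor, cams, arm
def snap(n,f=None):
    im,d=cams.snapshot(n); np.savez('/tmp/'+n+'.npz',im=im,d=d)
    if f: cv2.imwrite('pics/'+f,im[:,:,::-1])
    return im,d
def load(n):
    z=np.load('/tmp/'+n+'.npz'); return z['im'],z['d']
def K(m): return np.array([[m['fx'],0,m['cx']],[0,m['fy'],m['cy']],[0,0,1.]]),np.array([m['k1'],0,0,0,0.])
def rays(n,uv):
    m=cams.camera_model(n);k,D=K(m)
    p=cv2.undistortPoints(np.array(uv,float).reshape(-1,1,2),k,D)[:,0]
    return np.c_[p,np.ones(len(p))],m
def atz(n,uv,z):
    r,m=rays(n,uv);R=np.array(m['R']);t=np.array(m['t']);c=-R.T@t;w=r@R
    return c+w*((z-c[2])/w[:,2])[:,None]
def atd(n,uv,d):
    r,m=rays(n,uv);R=np.array(m['R']);t=np.array(m['t'])
    dd=np.array([d[int(round(v)),int(round(u))] for u,v in uv])
    return (r*dd[:,None]-t)@R
def proj(n,X):
    m=cams.camera_model(n);k,D=K(m);R=np.array(m['R'])
    return cv2.projectPoints(np.array(X,float).reshape(-1,1,3),cv2.Rodrigues(R)[0],np.array(m['t'],float),k,D)[0][:,0]
def cloud(n,d):
    v,u=np.mgrid[:480,:640]; r,m=rays(n,np.c_[u.ravel(),v.ravel()])
    return ((r*d.reshape(-1,1)-np.array(m['t']))@np.array(m['R'])).reshape(480,640,3)
E
python3 - <<'E'
from h import *
for n in('scene','top'):
    snap(n,n+'0.png');m=cams.camera_model(n);print(n,m['fx'],m['k1'],-np.array(m['R']).T@np.array(m['t']))
print(monitor.get_obs())
E
```

```text
pics
scene 534.0367924681314 -0.05682695128072639 [1.68473691 0.36716752 1.03487657]
top 477.79119190731456 -0.014414243376372851 [ 0.31439629 -0.01450362  1.46259575]
{'clock': 0.1, 'joint_positions': array([-1.33570976e+00,  3.08972851e-01,  1.63505251e+00, -3.22340725e-05,
        1.19972445e+00, -6.96992543e-02]), 'dq': array([-1.10308647e-05, -2.45247585e-03, -4.11787778e-03,  1.27575807e-03,
        2.59645101e-04,  1.34229770e-03]), 'effort': array([-5.01392733e-04, -4.16407371e+01, -2.77644271e+01, -4.05302194e-05,
        4.01952464e-03, -6.25433017e-06]), 'eef_pos': array([ 0.18734478, -0.5954704 ,  0.23013094]), 'tcp_rot': array([ 9.88409190e-01,  1.51809449e-01, -1.04052633e-04, -1.07365472e-03]), 'force': array([ 0.15070932,  0.50497059, -0.37623893]), 'ft_torque': array([ 0.03401961, -0.02191832,  0.02568459]), 'grip_force': 0.0, 'gripper_width': 1.0009836721346217}
```

View pics/top0.png

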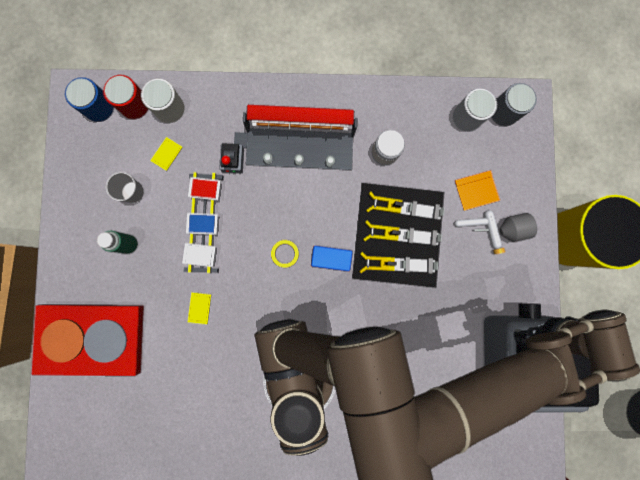

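View pics/scene0.png

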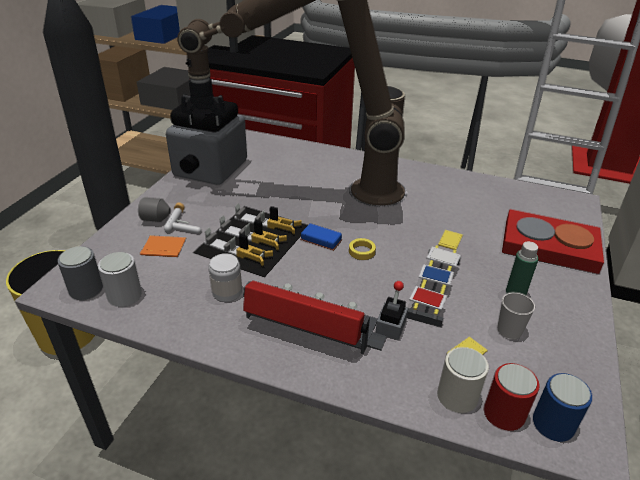

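Run:
```python
from h import *
im,d=load('top');P=cloud('top',d)
print('bench z',np.median(P[290:300,230:260,2]), P[290:300,230:260,2].std())
def crop(n,u0,v0,u1,v1,s):
    c=cv2.resize(im[v0:v1,u0:u1],None,fx=s,fy=s,interpolation=cv2.INTER_CUBIC); cv2.imwrite('pics/'+n,c[:,:,::-1])
crop('c_car.png',350,180,450,290,5.4)
crop('c_tre.png',175,95,365,275,3.3)
def comp(name,mask,mn=8):
    n,l,s,c=cv2.connectedComponentsWithStats(mask.astype(np.uint8))
    for i in range(1,n):
        if s[i,4]>=mn:
            q=P[l==i]; vv,uu=np.where(l==i); r=cv2.minAreaRect(np.c_[uu,vv].astype(np.float32))
            print(name,s[i,4],c[i].round(1),'xyz',np.median(q,0).round(4),'rect',np.round(r[1],1),round(r[2],1))
W=np.zeros(d.shape,bool);W[180:290,350:450]=1
comp('carrier z>.06',W&(P[...,2]>.055),3)
W=np.zeros(d.shape,bool);W[140:175,245:355]=1
comp('caps',W&(P[...,2]>.035),3)
W=np.zeros(d.shape,bool);W[170:275,175:225]=1
comp('plates',W&(P[...,2]>.042),30)
W=np.zeros(d.shape,bool);W[140:175,215:245]=1
comp('ball',W&(P[...,2]>.10),3)
```

```text
bench z 0.0003808225336241859 0.1190228960530208
carrier z>.06 47 [398.4 204. ] xyz [ 0.5237 -0.2853  0.0738] rect [4. 9.] 90.0
carrier z>.06 44 [395.4 232.4] xyz [ 0.4396 -0.2745  0.0732] rect [9.3 4.4] 8.1
carrier z>.06 40 [391.5 263.5] xyz [ 0.3486 -0.2629  0.0747] rect [3. 9.] 90.0
caps 63 [267.1 157.3] xyz [0.6651 0.1068 0.0472] rect [8. 8.] 90.0
caps 66 [298.8 158.9] xyz [0.6608 0.0106 0.0481] rect [10.  8.] 90.0
caps 64 [330.  160.2] xyz [ 0.6586 -0.0829  0.0484] rect [8. 8.] 90.0
plates 2104 [201.3 222.6] xyz [0.4607 0.2963 0.051 ] rect [ 31.7 100.9] 5.0
ball 70 [225.5 160.1] xyz [0.6338 0.2161 0.1336] rect [8. 9.] 90.0
```

View pics/c_car.png

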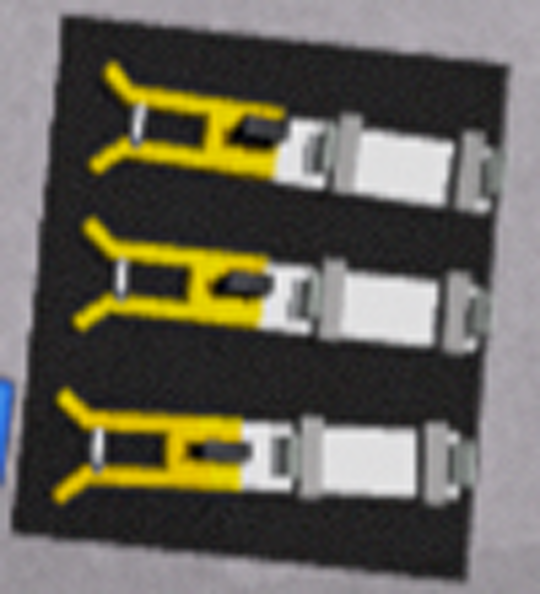

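View pics/c_tre.png

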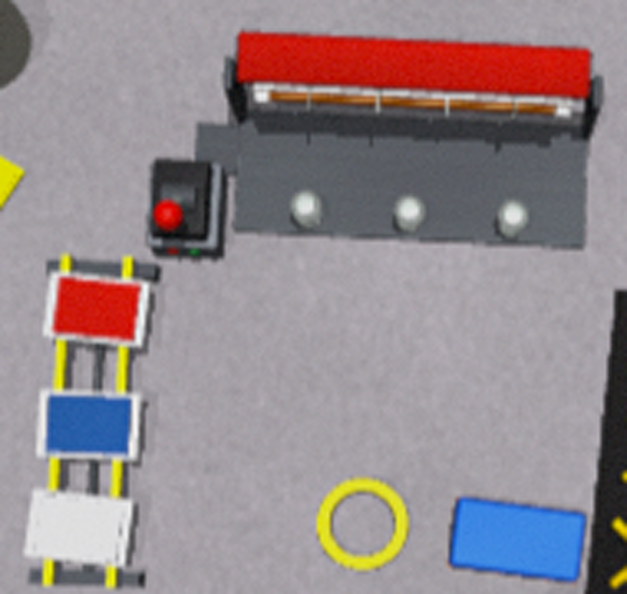

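```bash
cat > meas.py <<'E'
from h import *
def grips(im,d,W=None):
    P=cloud('top',d); m=(P[...,2]>.063)&(P[...,2]<.085)
    if W is None: W=(180,290,350,450)
    w=np.zeros_like(m);w[W[0]:W[1],W[2]:W[3]]=1
    n,l,s,c=cv2.connectedComponentsWithStats((m&w).astype(np.uint8))
    return [atz('top',[c[i]],.074)[0] for i in range(1,n) if s[i,4]>15]
def plates(im,d):
    P=cloud('top',d); h=cv2.cvtColor(im,cv2.COLOR_RGB2HSV).astype(int); out={}
    w=np.zeros(d.shape,bool);w[165:280,178:228]=1
    H,S,V=h[...,0],h[...,1],h[...,2]
    for n,m in dict(red=((H<8)|(H>172))&(S>150)&(V>90),blue=(H>100)&(H<130)&(S>130),silver=(S<40)&(V>165)).items():
        m=(m&w).astype(np.uint8)
        if n=='silver': m[:240]=0; m=cv2.morphologyEx(m,cv2.MORPH_OPEN,np.ones((3,3)))
        k,l,s,c=cv2.connectedComponentsWithStats(m)
        if k<2: continue
        i=1+np.argmax(s[1:,4]); v,u=np.where(l==i)
        X=atz('top',np.c_[u,v],.05); C=X.mean(0); r=cv2.minAreaRect((X[:,:2]*1000).astype(np.float32))
        e,ev=np.linalg.eigh(np.cov(X[:,:2].T)); a=ev[:,1]; a=a*np.sign(a[1])
        out[n]=(C,np.array(r[1]),np.arctan2(a[1],a[0])); 
    return out
E
python3 - <<'E'
from meas import *
im,d=load('top')
for k,v in plates(im,d).items(): print(k,v[0].round(4),v[1].round(1),'long-axis yaw',round(v[2],3))
g=grips(im,d); 
b=np.array([[347,155,473,170],[333,300,460,313],[312,457,434,462]],float)
for gi,q in zip(g,b):
    q=q.reshape(2,2)/5.4+[350,180]-.4
    X=atz('top',q,.028);m=X.mean(0);v=X[0]-X[1];w=gi-m
    print('grip',gi.round(4),'cradle',m.round(4),'sep',np.linalg.norm(v[:2]).round(4),'yaw bars',np.arctan2(v[1],v[0]).round(3),'yaw g',np.arctan2(w[1],w[0]).round(3),'dist',np.linalg.norm(w[:2]).round(4))
P=cloud('top',d);print('mat z',np.median(P[185:188,370:440,2]),np.median(P[278:281,360:420,2]))
E
```

```text
red [0.568  0.2929 0.05  ] [71.1 49.2] long-axis yaw 1.48
blue [0.4627 0.297  0.05  ] [47.6 70.8] long-axis yaw 1.504
silver [0.3706 0.3097 0.05  ] [ 76.5 105.9] long-axis yaw 1.489
grip [ 0.5242 -0.2857  0.074 ] cradle [ 0.5144 -0.3765  0.028 ] sep 0.0719 yaw bars 1.465 yaw g 1.463 dist 0.0913
grip [ 0.4398 -0.276   0.074 ] cradle [ 0.4328 -0.3678  0.028 ] sep 0.072 yaw bars 1.48 yaw g 1.494 dist 0.0921
grip [ 0.3487 -0.2634  0.074 ] cradle [ 0.347  -0.3536  0.028 ] sep 0.0685 yaw bars 1.539 yaw g 1.552 dist 0.0902
mat z 0.0006753358341864064 0.003160455686704565
```

```bash
cat > go.py <<'E'
import sys,numpy as np
from cell import monitor
from scipy.spatial.transform import Rotation as R
o=monitor.get_obs();p=o['eef_pos'];r=R.from_quat(o['tcp_rot'])
x,y,z,yaw=map(float,sys.argv[1:5])
# turn first, then shift in the turned frame
t=R.from_euler('z',yaw)*R.from_rotvec([np.pi,0,0])
print('turn(tool)',(r.inv()*t).as_rotvec().round(3),'then shift cm',(t.inv().apply(np.array([x,y,z])-p)*100).round(2),'| now',p.round(4),'clock',round(o['clock'],1),'F',o['force'].round(1),'w',round(o['gripper_width'],3))
E
python3 - <<'E'
from h import *
q=np.array([[33,492],[134,497],[126,566],[24,555]])/3.3+[175,95]-.35
X=atz('top',q,.05);print(X.mean(0).round(4))
print(np.round(X,4).tolist())
print('pins',[atz('top',[p],.05)[0].round(4).tolist() for p in ([267.1,157.3],[298.8,158.9],[330,160.2])])
E
python3 go.py 0.4627 0.297 0.12 1.49
```

```text
[0.3701 0.3017 0.05  ]
[[0.4013, 0.3439, 0.05], [0.3978, 0.2539, 0.05], [0.3362, 0.2592, 0.05], [0.3451, 0.3499, 0.05]]
pins [[0.6642, 0.1064, 0.05], [0.6607, 0.0111, 0.05], [0.6582, -0.0829, 0.05]]
turn(tool) [-2.000e-03 -1.000e-03 -1.185e+00] then shift cm [91.18 20.24 11.01] | now [ 0.1873 -0.5955  0.2301] clock 0.1 F [ 0.2  0.5 -0.4] w 1.001
```

```bash
python3 -m inch '[[0,0,0,0,0,-0.148],[0,0,0,0,0,-0.148],[0,0,0,0,0,-0.148],[0,0,0,0,0,-0.148],[0,0,0,0,0,-0.148],[0,0,0,0,0,-0.148],[0,0,0,0,0,-0.148],[0,0,0,0,0,-0.148]]' 40 40
python3 -m inch '[[4.5,1,0,0,0,0],[4.5,1,0,0,0,0],[4.5,1,0,0,0,0],[4.5,1,0,0,0,0],[4.5,1,0,0,0,0],[4.5,1,0,0,0,0],[4.5,1,0,0,0,0],[4.5,1,0,0,0,0],[4.5,1,0,0,0,0],[4.5,1,0,0,0,0],[4.5,1,0,0,0,0],[4.5,1,0,0,0,0],[4.5,1,0,0,0,0],[4.5,1,0,0,0,0],[4.5,1,0,0,0,0],[4.5,1,0,0,0,0],[4.5,1,0,0,0,0],[4.5,1,0,0,0,0],[4.5,1,0,0,0,0],[4.5,1,0,0,0,0]]'
python3 go.py 0.4627 0.297 0.09 1.49
```

```text
clock: 0.9
eef_pos: [0.1874, -0.5957, 0.2305]
tcp_rot: [0.733, 0.68, 0.0, -0.001]
force: [1.2, 1.4, 0.3]
gripper_width: 0.841
grip_force: 0.0
clock: 2.9
eef_pos: [0.4604, 0.2862, 0.2307]
tcp_rot: [0.735, 0.678, -0.0, 0.0]
force: [0.9, -0.3, 0.2]
gripper_width: 0.845
grip_force: 0.0
turn(tool) [-0.001  0.001 -0.001] then shift cm [ 1.09  0.14 14.07] | now [0.4604 0.2862 0.2307] clock 2.9 F [ 0.9 -0.3  0.2] w 0.845
```

```bash
python3 -m inch '[[0.5,0.1,3.5,0,0,0],[0.5,0.1,3.5,0,0,0],[0,0,3.5,0,0,0],[0,0,3,0,0,0],[0,0,2.5,0,0,0],[0,0,1.5,0,0,0],[0,0,1,0,0,0],[0,0,1,0,0,0],[0,0,0.7,0,0,0],[0,0,0.4,0,0,0]]'
python3 go.py 0.4627 0.297 0.024 1.49
python3 - <<'E'
from h import *
im,d=snap('top');im,d=snap('scene')
p=proj('scene',[[.46,.29,.05]])[0].astype(int);print(p)
c=im[p[1]-50:p[1]+50,p[0]-65:p[0]+65];cv2.imwrite('pics/g1.png',cv2.resize(c,None,fx=5,fy=5,interpolation=cv2.INTER_CUBIC)[:,:,::-1])
E
```

```text
clock: 3.9
eef_pos: [0.4638, 0.2943, 0.0253]
tcp_rot: [0.736, 0.677, 0.0, 0.0]
force: [-0.3, 0.1, 0.7]
gripper_width: 0.841
grip_force: 0.0
turn(tool) [ 0.001 -0.    -0.001] then shift cm [ 0.26 -0.13  0.13] | now [0.4638 0.2943 0.0253] clock 3.9 F [-0.3  0.1  0.7] w 0.841
[434 272]
```

View pics/g1.png

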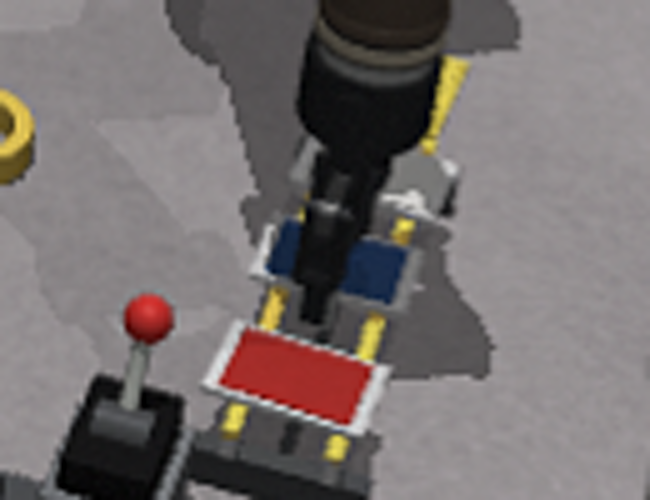

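```bash
python3 -m inch '[[0.25,-0.1,0.1,0,0,0],[0,0,0,0,0,0],[0,0,0,0,0,0]]'
python3 -m inch '[[0,0,0,0,0,0],[0,0,0,0,0,0],[0,0,0,0,0,0],[0,0,0,0,0,0],[0,0,0,0,0,0],[0,0,0,0,0,0]]' 255 50
python3 -m inch '[[0,0,-1,0,0,0],[0,0,-2,0,0,0],[0,0,-3,0,0,0],[0,0,-3,0,0,0],[0,0,-3,0,0,0],[0,0,-3,0,0,0]]'
python3 go.py 0.4328 -0.3678 0.17 1.487
```

```text
clock: 4.3
eef_pos: [0.4629, 0.2971, 0.0248]
tcp_rot: [0.735, 0.678, 0.0, 0.0]
force: [-0.4, -0.6, -0.5]
gripper_width: 0.845
grip_force: 0.0
clock: 4.9
eef_pos: [0.4629, 0.297, 0.0252]
tcp_rot: [0.735, 0.678, 0.0, 0.0]
force: [-0.4, -0.3, 5.4]
gripper_width: 0.689
grip_force: 52.5
clock: 5.5
eef_pos: [0.4623, 0.2965, 0.1758]
tcp_rot: [0.736, 0.677, 0.0, 0.0]
force: [-0.0, 0.9, -0.4]
gripper_width: 0.688
grip_force: 53.4
turn(tool) [ 0.    -0.     0.002] then shift cm [-66.45   2.62   0.58] | now [0.4623 0.2965 0.1758] clock 5.5 F [-0.   0.9 -0.4] w 0.688
```

```bash
python3 -m inch '[[-4,0.15,0,0,0,0],[-4,0.15,0,0,0,0],[-4,0.15,0,0,0,0],[-4,0.15,0,0,0,0],[-4,0.15,0,0,0,0],[-4,0.15,0,0,0,0],[-4,0.15,0,0,0,0],[-4,0.15,0,0,0,0],[-4,0.15,0,0,0,0],[-4,0.15,0,0,0,0],[-4,0.15,0,0,0,0],[-2,0.15,0,0,0,0],[0,0,0,0,0,0]]'
python3 - <<'E'
from meas import *
im,d=snap('top')
for g in grips(im,d): print(g.round(4))
P=cloud('top',d)
# held plate: blue paint
H=cv2.cvtColor(im,cv2.COLOR_RGB2HSV).astype(int)
o=monitor.get_obs();p=o['eef_pos'];print(p,o['clock'])
m=(H[...,0]>100)&(H[...,0]<130)&(H[...,1]>130)&(P[...,2]>.12)
v,u=np.where(m);print(len(u), u.min(),u.max(),v.min(),v.max())
c=proj('top',[p+[0,0,.02]])[0].astype(int)
a=im[c[1]-45:c[1]+45,c[0]-60:c[0]+60];print(c-[60,45]);cv2.imwrite('pics/held.png',cv2.resize(a,None,fx=6,fy=6,interpolation=cv2.INTER_CUBIC)[:,:,::-1])
E
```

```text
clock: 6.8
eef_pos: [0.4429, -0.1657, 0.1749]
tcp_rot: [0.737, 0.676, -0.0, 0.001]
force: [-0.0, -0.0, -0.4]
gripper_width: 0.687
grip_force: 53.4
[ 0.4426505  -0.16406213  0.17453964] 6.85
177 68 597 78 422
[302 181]
```

View pics/held.png

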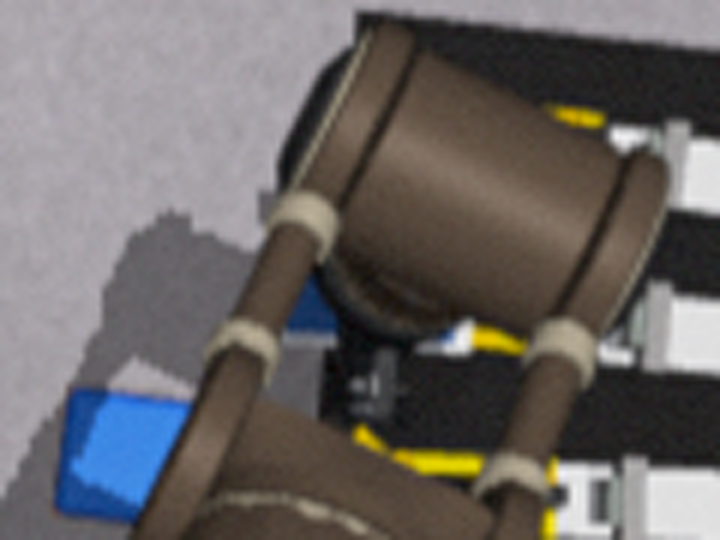

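```bash
python3 -m inch '[[-4,0.15,0,0,0,0],[-4,0.15,0,0,0,0],[-4,0.15,0,0,0,0],[-4,0.15,0,0,0,0],[-3,0,0,0,0,0],[0,0,0,0,0,0],[0,0,0,0,0,0]]'
python3 go.py 0.4327 -0.3672 0.035 1.487
```

```text
clock: 7.55
eef_pos: [0.4333, -0.3518, 0.174]
tcp_rot: [0.736, 0.677, 0.0, -0.001]
force: [0.6, 0.3, -1.5]
gripper_width: 0.689
grip_force: 53.4
turn(tool) [-0.001 -0.002  0.002] then shift cm [-1.54  0.07 13.9 ] | now [ 0.4333 -0.3518  0.174 ] clock 7.5 F [ 0.6  0.3 -1.5] w 0.689
```

```bash
python3 -m inch '[[-0.7,0,3,0,0,0],[-0.8,0.1,3,0,0,0],[0,0,3,0,0,0],[0,0,2.5,0,0,0],[0,0,1.5,0,0,0],[0,0,0.9,0,0,0],[0,0,0,0,0,0],[0,0,0,0,0,0]]'
python3 go.py 0.4327 -0.3672 0.006 1.487
python3 - <<'E'
from h import *
im,d=snap('scene')
p=proj('scene',[[.43,-.36,.06]])[0].astype(int)
c=im[p[1]-45:p[1]+45,p[0]-60:p[0]+60];print(p-[60,45]);cv2.imwrite('pics/pr1.png',cv2.resize(c,None,fx=6,fy=6,interpolation=cv2.INTER_CUBIC)[:,:,::-1])
E
```

```text
clock: 8.35
eef_pos: [0.4339, -0.3682, 0.0363]
tcp_rot: [0.735, 0.678, 0.0, 0.001]
force: [0.1, 0.1, -0.5]
gripper_width: 0.686
grip_force: 53.4
turn(tool) [0.001 0.001 0.002] then shift cm [ 0.09 -0.13  3.03] | now [ 0.4339 -0.3682  0.0363] clock 8.3 F [ 0.1  0.1 -0.5] w 0.686
[176 171]
```

View pics/pr1.png

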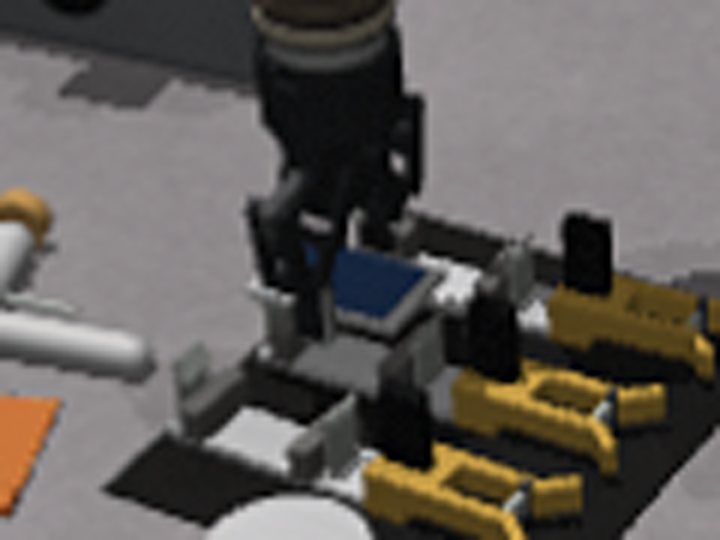

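```bash
python3 -m inch '[[0.1,-0.1,0.5,0,0,0],[0,0,0.4,0,0,0],[0,0,0.4,0,0,0],[0,0,0,0,0,0]]'
python3 -m inch '[[0,0,0.4,0,0,0],[0,0,0.4,0,0,0],[0,0,0.3,0,0,0],[0,0,0,0,0,0]]'
python3 -m inch '[[0,0,0.3,0,0,0],[0,0,0.3,0,0,0],[0,0,0,0,0,0],[0,0,0,0,0,0]]'
```

```text
clock: 8.8
eef_pos: [0.4319, -0.3668, 0.0218]
tcp_rot: [0.736, 0.677, 0.0, -0.0]
force: [-0.2, 0.3, 0.2]
gripper_width: 0.687
grip_force: 53.4
clock: 9.2
eef_pos: [0.4313, -0.3663, 0.0102]
tcp_rot: [0.735, 0.678, -0.0, -0.001]
force: [-0.0, -0.2, 0.2]
gripper_width: 0.687
grip_force: 53.8
clock: 9.6
eef_pos: [0.4318, -0.3667, 0.0091]
tcp_rot: [0.735, 0.678, -0.0, -0.001]
force: [-7.9, 7.2, 26.6]
gripper_width: 0.689
grip_force: 55.9
```

```bash
python3 -m inch '[[0,0,-0.3,0,0,0],[0,0,-0.1,0,0,0],[0,0,0,0,0,0]]'
python3 -m inch '[[0,0,0,0,0,0],[0,0,0,0,0,0],[0,0,0,0,0,0]]' 50
python3 -m inch '[[0,0,-2,0,0,0],[0,0,-3,0,0,0],[0,0,-4,0,0,0],[0,0,-4,0,0,0],[4,0,-4,0,0,0],[4.5,0,0,0,0,0],[4.5,0,0,0,0,0],[4.5,0,0,0,0,0],[4.5,0,0,0,0,0],[4.5,0,0,0,0,0],[4.5,0,0,0,0,0],[4.5,0,0,0,0,0],[4.5,0,0,0,0,0]]'
python3 - <<'E'
from meas import *
im,d=snap('top')
for g in grips(im,d): print(g.round(4))
ims,ds=snap('scene')
p=proj('scene',[[.43,-.36,.04]])[0].astype(int)
c=ims[p[1]-35:p[1]+35,p[0]-45:p[0]+45];P=cloud('scene',ds)
a=cv2.resize(c,None,fx=6,fy=6,interpolation=cv2.INTER_CUBIC)[:,:,::-1]
b=cv2.resize(im[180:290,350:445],None,fx=2.6,fy=420/110,interpolation=cv2.INTER_CUBIC)[:,:,::-1]
cv2.imwrite('pics/cl1.png',np.hstack([a,b]))
Pt=cloud('top',d)
H=cv2.cvtColor(im,cv2.COLOR_RGB2HSV).astype(int)
w=np.zeros(d.shape,bool);w[180:290,350:450]=1
m=(H[...,0]>100)&(H[...,0]<130)&(H[...,1]>130)&w
v,u=np.where(m);X=atz('top',np.c_[u,v],.034);print('plate',X.mean(0).round(4),'z',np.median(Pt[m],0).round(4), np.polyfit(Pt[m][:,1],Pt[m][:,2],1),np.polyfit(Pt[m][:,0],Pt[m][:,2],1), 'mat',np.median(Pt[183:186,370:440,2]))
E
```

```text
clock: 9.9
eef_pos: [0.4321, -0.3669, 0.0093]
tcp_rot: [0.735, 0.678, 0.0, -0.0]
force: [-1.0, 0.8, 3.5]
gripper_width: 0.682
grip_force: 54.1
clock: 10.2
eef_pos: [0.432, -0.367, 0.0088]
tcp_rot: [0.735, 0.678, -0.0, -0.0]
force: [0.0, -0.5, -0.9]
gripper_width: 0.8
grip_force: 0.0
clock: 11.5
eef_pos: [0.4645, 0.0288, 0.1747]
tcp_rot: [0.736, 0.677, 0.0, 0.0]
force: [-0.2, -0.3, -0.0]
gripper_width: 0.797
grip_force: 0.0
[ 0.5088 -0.2702  0.074 ]
[ 0.44   -0.2755  0.074 ]
[ 0.3486 -0.2631  0.074 ]
plate [ 0.4255 -0.3508  0.034 ] z [ 0.4273 -0.3626  0.0348] [0.82103708 0.33091824] [-2.09059397  0.93310337] mat 0.000397035496186613
```

View pics/cl1.png

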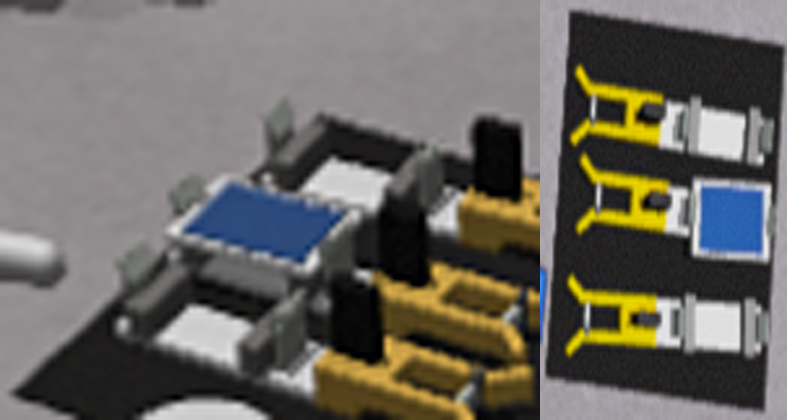

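Run:
```python
from meas import *
im,d=load('top')
for n in ('top','scene'):
    im,d=load(n);P=cloud(n,d)
    H=cv2.cvtColor(im,cv2.COLOR_RGB2HSV).astype(int)
    m=(H[...,0]>100)&(H[...,0]<130)&(H[...,1]>100)&(abs(P[...,0]-.43)<.05)&(abs(P[...,1]+.367)<.05)
    m=cv2.erode(m.astype(np.uint8),np.ones((3,3)))>0
    X=P[m];A=np.c_[X[:,0]-.432,X[:,1]+.367,np.ones(len(X))];c=np.linalg.lstsq(A,X[:,2],rcond=None)[0]
    v,u=np.where(m);C=atz(n,np.c_[u,v],.034).mean(0)
    print(n,len(X),'plane',c.round(4),'ctr',C.round(4))
    # mat level and grip tops nearby
    mk=(abs(P[...,0]-.395)<.012)&(abs(P[...,1]+.35)<.05)&(P[...,2]<.015); print('mat',np.median(P[mk][:,2]).round(4),mk.sum())
    g=(abs(P[...,0]-.44)<.015)&(abs(P[...,1]+.277)<.02)&(P[...,2]>.065);print('gripz',np.median(P[g][:,2]).round(4))
```

```text
top 288 plane [-0.0035  0.0009  0.0349] ctr [ 0.4305 -0.3655  0.034 ]
mat 0.0033 204
gripz 0.0747
scene 95 plane [ 0.0451 -0.0071  0.0348] ctr [ 0.4341 -0.3661  0.034 ]
mat 0.002 18
gripz 0.0724
```

```bash
python3 go.py 0.440 -0.2768 0.035 1.487
```

```text
turn(tool) [ 0.    -0.002  0.008] then shift cm [-30.94   0.14  13.96] | now [0.4645 0.0316 0.1746] clock 11.6 F [-0.1 -0.5  1.2] w 0.804
```

```bash
python3 -m inch '[[-4,0,0,0,0,0],[-4,0,0,0,0,0],[-4,0,0,0,0,0],[-4,0,0,0,0,0],[-4,0,0,0,0,0],[-4,0,0,0,0,0],[-4,0,0,0,0,0],[-2.9,0.1,0,0,0,0],[0,0,3,0,0,0],[0,0,2,0,0,0],[0,0,0,0,0,0]]' 135
python3 go.py 0.440 -0.2768 0.035 1.487
```

```text
clock: 12.7
eef_pos: [0.437, -0.2804, 0.1213]
tcp_rot: [0.736, 0.677, -0.001, -0.004]
force: [-0.0, 1.2, -0.5]
gripper_width: 0.473
grip_force: 0.0
turn(tool) [-0.007 -0.004  0.   ] then shift cm [0.38 0.27 8.63] | now [ 0.437  -0.2804  0.1213] clock 12.7 F [-0.   1.2 -0.5] w 0.473
```

```bash
python3 -m inch '[[0.2,0.1,3,0,0,0],[0,0,2.5,0,0,0],[0,0,1.6,0,0,0],[0,0,1,0,0,0],[0,0,0.5,0,0,0],[0,0,0,0,0,0],[0,0,0,0,0,0]]'
python3 go.py 0.440 -0.2768 0.035 1.487
```

```text
clock: 13.4
eef_pos: [0.4421, -0.2797, 0.0396]
tcp_rot: [0.735, 0.678, 0.0, 0.001]
force: [-0.3, -0.3, -0.7]
gripper_width: 0.47
grip_force: 0.0
turn(tool) [0.002 0.001 0.002] then shift cm [ 0.27 -0.23  0.46] | now [ 0.4421 -0.2797  0.0396] clock 13.4 F [-0.3 -0.3 -0.7] w 0.47
```

```bash
python3 -m inch '[[0.2,-0.2,0.4,0,0,0],[0,0,0,0,0,0],[0,0,0,0,0,0]]'
python3 go.py 0.440 -0.2768 0.035 1.487
python3 -m inch '[[0,0,0,0,0,0],[0,0,0,0,0,0],[0,0,0,0,0,0],[0,0,0,0,0,0],[0,0,0,0,0,0],[0,0,0,0,0,0],[0,0,0,0,0,0],[0,0,0,0,0,0]]' 255 90
python3 -m inch '[[0,0,-1,0,0,0],[0,0,-2,0,0,0],[0,0,-2,0,0,0],[0,0,-2,0,0,0],[0,0,-3,0,0,0],[0,0,-3,0,0,0],[0,0,-2,0,0,0],[0,0,0,0,0,0]]'
```

```text
clock: 13.7
eef_pos: [0.4395, -0.2768, 0.0348]
tcp_rot: [0.735, 0.678, 0.0, 0.0]
force: [0.2, -1.1, 0.7]
gripper_width: 0.473
grip_force: 0.0
turn(tool) [0.    0.    0.002] then shift cm [ 0.01  0.05 -0.02] | now [ 0.4395 -0.2768  0.0348] clock 13.7 F [ 0.2 -1.1  0.7] w 0.473
clock: 14.5
eef_pos: [0.4404, -0.2773, 0.035]
tcp_rot: [0.735, 0.678, 0.0, 0.001]
force: [4.0, 0.7, 1.0]
gripper_width: 0.13
grip_force: 88.6
clock: 15.3
eef_pos: [0.4394, -0.2774, 0.1866]
tcp_rot: [0.736, 0.677, -0.0, 0.001]
force: [0.9, -0.4, -4.3]
gripper_width: 0.127
grip_force: 88.0
```

```bash
python3 -m inch '[[0,0,0,0,0,0.138],[0,0,0,0,0,0.138],[0,0,0,0,0,0.138],[0,0,0,0,0,0.138],[0,0,0,0,0,0.138],[0,0,0,0,0,0.138],[0,0,0,0,0,0.138],[0,0,0,0,0,0.138],[0,0,0,0,0,0.138],[0,0,0,0,0,0.138],[0,0,0,0,0,0.138],[0,0,0,0,0,0],[0,0,0,0,0,0]]'
python3 go.py 0.554 0.110 0.05 -0.032
```

```text
clock: 16.6
eef_pos: [0.4378, -0.2759, 0.1826]
tcp_rot: [1.0, -0.013, -0.002, -0.001]
force: [0.5, 0.9, -4.8]
gripper_width: 0.13
grip_force: 88.0
turn(tool) [-0.002  0.004  0.006] then shift cm [ 10.38 -38.94  13.26] | now [ 0.4378 -0.2759  0.1826] clock 16.6 F [ 0.5  0.9 -4.8] w 0.13
```

```bash
python3 -m inch '[[0.9,-2,0,0,0,0.006],[0.95,-3.5,0,0,0,0],[0.95,-3.5,0,0,0,0],[0.95,-3.5,0,0,0,0],[0.95,-3.5,0,0,0,0],[0.95,-3.5,0,0,0,0],[0.95,-3.5,0,0,0,0],[0.95,-3.5,0,0,0,0],[0.95,-3.5,0,0,0,0],[0.95,-3.5,0,0,0,0],[0.9,-3.4,0,0,0,0],[0,-2,0,0,0,0],[0,0,3,0,0,0],[0,0,3,0,0,0],[0,0,2,0,0,0],[0,0,0,0,0,0],[0,0,0,0,0,0]]'
python3 go.py 0.554 0.110 0.04 -0.032
python3 - <<'E'
from h import *
im,d=snap('top');ims,ds=snap('scene')
c=im[130:200,235:345];a=cv2.resize(c,None,fx=4,fy=4,interpolation=cv2.INTER_CUBIC)
p=proj('scene',[[.62,.10,.05]])[0].astype(int);c=ims[p[1]-35:p[1]+35,p[0]-40:p[0]+40];b=cv2.resize(c,None,fx=4,fy=4,interpolation=cv2.INTER_CUBIC)
cv2.imwrite('pics/st1.png',np.hstack([a,b])[:,:,::-1])
E
```

```text
clock: 18.3
eef_pos: [0.5559, 0.108, 0.104]
tcp_rot: [1.0, -0.017, -0.001, 0.0]
force: [0.4, 0.2, -5.0]
gripper_width: 0.126
grip_force: 88.4
turn(tool) [ 0.     0.002 -0.002] then shift cm [-0.2  -0.19  6.4 ] | now [0.5559 0.108  0.104 ] clock 18.3 F [ 0.4  0.2 -5. ] w 0.126
```

View pics/st1.png

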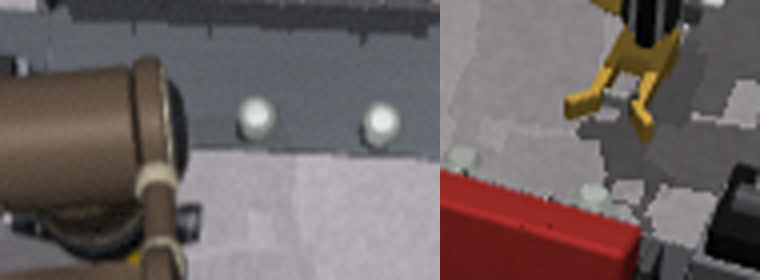

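```bash
python3 -m inch '[[-0.2,-0.2,3,0,0,0],[0,0,2,0,0,0],[0,0,1.2,0,0,0],[0,0,0.5,0,0,0],[0,0,0,0,0,0],[0,0,0,0,0,0]]'
python3 go.py 0.6332 0.1074 0.037 -0.032
python3 -m inch '[[0.7,0,0,0,0,0],[0.8,0,0,0,0,0],[0.8,0,0,0,0,0],[0.7,0,0,0,0,0],[0,0,0,0,0,0]]'
python3 go.py 0.6332 0.1074 0.037 -0.032
```

```text
clock: 19.0
eef_pos: [0.556, 0.1104, 0.0389]
tcp_rot: [1.0, -0.018, 0.001, -0.0]
force: [0.3, 0.7, -4.6]
gripper_width: 0.13
grip_force: 88.4
turn(tool) [-0.    -0.003 -0.003] then shift cm [7.73 0.06 0.19] | now [0.556  0.1104 0.0389] clock 19.0 F [ 0.3  0.7 -4.6] w 0.13
clock: 19.5
eef_pos: [0.5867, 0.1093, 0.0382]
tcp_rot: [1.0, -0.018, 0.001, -0.0]
force: [-0.6, -0.8, -5.8]
gripper_width: 0.128
grip_force: 88.4
turn(tool) [-0.    -0.003 -0.003] then shift cm [4.65 0.04 0.12] | now [0.5867 0.1093 0.0382] clock 19.5 F [-0.6 -0.8 -5.8] w 0.128
```

```bash
python3 -m inch '[[0.7,0,0.1,0,0,0],[0.7,0,0,0,0,0],[0.6,0,0,0,0,0],[0.5,0,0,0,0,0],[0.5,0,0,0,0,0],[0.4,0,0,0,0,0],[0.4,0,0,0,0,0],[0,0,0,0,0,0]]'
python3 -m inch '[[0.4,0,0,0,0,0],[0.3,0,0,0,0,0],[0.2,0,0,0,0,0],[0,0,0,0,0,0]]'
python3 go.py 0.6332 0.1074 0.037 -0.032
```

```text
clock: 20.3
eef_pos: [0.6223, 0.1087, 0.036]
tcp_rot: [1.0, -0.017, -0.001, -0.0]
force: [-1.1, 3.2, -6.6]
gripper_width: 0.127
grip_force: 88.5
clock: 20.7
eef_pos: [0.6332, 0.1069, 0.0374]
tcp_rot: [1.0, -0.018, 0.001, 0.0]
force: [-0.8, 0.2, -5.5]
gripper_width: 0.128
grip_force: 88.5
turn(tool) [ 0.    -0.003 -0.004] then shift cm [-0.   -0.05  0.04] | now [0.6332 0.1069 0.0374] clock 20.7 F [-0.8  0.2 -5.5] w 0.128
```

```bash
python3 -m inch '[[0.2,0,0,0,0,0],[0.2,0,0,0,0,0],[0,0,0,0,0,0]]'
python3 -m inch '[[0.2,0,0,0,0,0],[0.2,0,0,0,0,0],[0,0,0,0,0,0]]'
```

```text
clock: 21.0
eef_pos: [0.6361, 0.1073, 0.0368]
tcp_rot: [1.0, -0.018, 0.0, 0.0]
force: [-0.0, -0.3, -6.3]
gripper_width: 0.128
grip_force: 88.5
clock: 21.3
eef_pos: [0.6376, 0.1073, 0.0362]
tcp_rot: [1.0, -0.018, -0.002, 0.0]
force: [-5.0, 0.2, -1.4]
gripper_width: 0.125
grip_force: 88.8
```

```bash
python3 -m inch '[[-0.1,0,0.2,0,0,0],[0,0,0.2,0,0,0],[0,0,0,0,0,0]]'
python3 -m inch '[[0,0,0,0,0,0],[0,0,0,0,0,0],[0,0,0,0,0,0]]' 150
python3 -m inch '[[0,0,-2,0,0,0],[0,0,-3,0,0,0],[0,0,-3,0,0,0],[0,0,-4,0,0,0],[-4,0,-3,0,0,0],[-4,-2,0,0,0,0],[-4,-2,0,0,0,0],[-4,-2,0,0,0,0],[-4,-2,0,0,0,0],[-4,-2,0,0,0,0],[0,0,0,0,0,0]]'
python3 - <<'E'
from meas import *
im,d=snap('top');ims,ds=snap('scene')
for g in grips(im,d): print(g.round(4))
c=im[130:230,230:345];a=cv2.resize(c,(460,400),interpolation=cv2.INTER_CUBIC)
p=proj('scene',[[.64,.10,.05]])[0].astype(int);c=ims[p[1]-45:p[1]+35,p[0]-30:p[0]+35];b=cv2.resize(c,(325,400),interpolation=cv2.INTER_CUBIC)
cv2.imwrite('pics/h1.png',np.hstack([a,b])[:,:,::-1])
c=im[180:290,350:450];cv2.imwrite('pics/h1b.png',cv2.resize(c,None,fx=5.4,fy=5.4,interpolation=cv2.INTER_CUBIC)[:,:,::-1])
E
```

```text
clock: 21.6
eef_pos: [0.6376, 0.1074, 0.0321]
tcp_rot: [1.0, -0.018, -0.001, 0.0]
force: [-3.9, 0.3, -3.4]
gripper_width: 0.124
grip_force: 89.1
clock: 21.9
eef_pos: [0.6412, 0.1075, 0.0343]
tcp_rot: [1.0, -0.018, 0.003, -0.0]
force: [-0.3, 0.1, 0.4]
gripper_width: 0.412
grip_force: 0.0
clock: 23.0
eef_pos: [0.3983, 0.2174, 0.1828]
tcp_rot: [1.0, -0.016, -0.001, -0.0]
force: [-0.1, -0.6, -1.6]
gripper_width: 0.414
grip_force: 0.0
[ 0.509  -0.2701  0.074 ]
[ 0.3486 -0.2631  0.074 ]
```

View pics/h1.png

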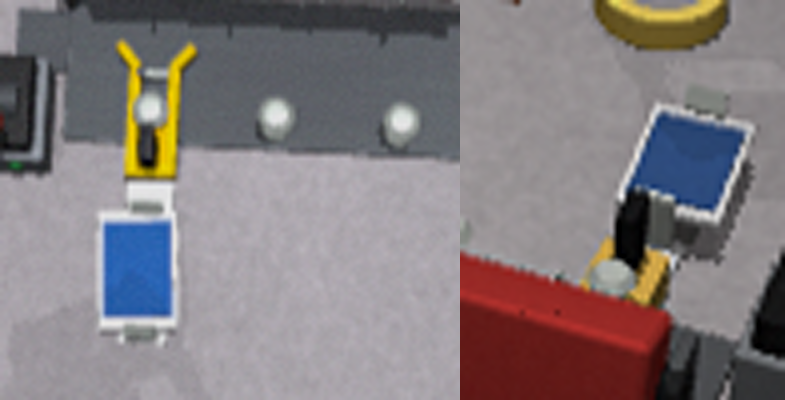

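View pics/h1b.png

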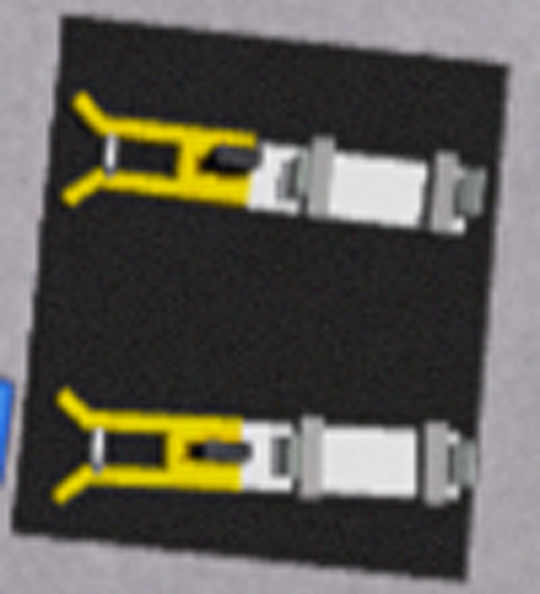

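```bash
python3 -m inch '[[0,0,0,0,0,-0.139],[0,0,0,0,0,-0.139],[0,0,0,0,0,-0.139],[0,0,0,0,0,-0.139],[0,0,0,0,0,-0.139],[0,0,0,0,0,-0.139],[0,0,0,0,0,-0.139],[0,0,0,0,0,-0.139],[0,0,0,0,0,-0.139],[0,0,0,0,0,-0.139],[0,0,0,0,0,-0.139],[0,0,0,0,0,0],[0,0,0,0,0,0]]' 40 50
python3 go.py 0.3701 0.3015 0.025 1.50
python3 - <<'E'
from h import *
for q,g in (([319,178,446,190],[.509,-.2701,.074]),([312,457,434,462],[.3486,-.2631,.074])):
    q=np.array(q,float).reshape(2,2)/5.4+[350,180]-.4
    X=atz('top',q,.029);m=X.mean(0);v=X[0]-X[1];w=np.array(g)-m
    print(m.round(4),'yaw',np.arctan2(v[1],v[0]).round(3),np.arctan2(w[1],w[0]).round(3),np.linalg.norm(w[:2]).round(4))
E
```

```text
clock: 24.4
eef_pos: [0.4037, 0.2155, 0.1831]
tcp_rot: [0.735, 0.678, 0.001, 0.0]
force: [0.6, 0.3, -0.1]
gripper_width: 0.843
grip_force: 0.0
turn(tool) [ 0.001 -0.001 -0.01 ] then shift cm [ 8.34 -3.96 15.81] | now [0.4037 0.2155 0.1831] clock 24.4 F [ 0.6  0.3 -0.1] w 0.843
[ 0.5018 -0.3604  0.029 ] yaw 1.489 1.491 0.0906
[ 0.3469 -0.3534  0.029 ] yaw 1.539 1.552 0.0903
```

```bash
python3 -m inch '[[2,-1,0,0,0,-0.01],[2,-1,0,0,0,0],[2.2,-1,0,0,0,0],[2.1,-0.95,0,0,0,0],[0,0,3,0,0,0],[0,0,3,0,0,0],[0,0,2,0,0,0],[0,0,0,0,0,0],[0,0,0,0,0,0]]'
python3 go.py 0.3701 0.3015 0.025 1.50
```

```text
clock: 25.3
eef_pos: [0.3691, 0.3013, 0.1028]
tcp_rot: [0.731, 0.682, -0.0, 0.0]
force: [0.5, 0.1, 0.7]
gripper_width: 0.839
grip_force: 0.0
turn(tool) [0.    0.    0.002] then shift cm [0.02 0.1  7.78] | now [0.3691 0.3013 0.1028] clock 25.3 F [0.5 0.1 0.7] w 0.839
```

```bash
python3 -m inch '[[0,0.1,3,0,0,0],[0,0,2,0,0,0],[0,0,1.3,0,0,0],[0,0,0.8,0,0,0],[0,0,0.5,0,0,0],[0,0,0,0,0,0],[0,0,0,0,0,0]]'
python3 -m inch '[[0,0,0,0,0,0],[0,0,0,0,0,0],[0,0,0,0,0,0],[0,0,0,0,0,0],[0,0,0,0,0,0],[0,0,0,0,0,0]]' 255 50
python3 -m inch '[[0,0,-1,0,0,0],[0,0,-2,0,0,0],[0,0,-3,0,0,0],[0,0,-3,0,0,0],[0,0,-3,0,0,0],[0,0,-3,0,0,0]]'
python3 go.py 0.3470 -0.3532 0.12 1.544
```

```text
clock: 26.0
eef_pos: [0.3702, 0.3017, 0.0273]
tcp_rot: [0.73, 0.683, 0.001, 0.0]
force: [-0.6, -1.2, -0.2]
gripper_width: 0.842
grip_force: 0.0
clock: 26.6
eef_pos: [0.3703, 0.3017, 0.028]
tcp_rot: [0.73, 0.683, 0.001, 0.0]
force: [-0.9, -0.8, 5.2]
gripper_width: 0.685
grip_force: 52.8
clock: 27.2
eef_pos: [0.3694, 0.3012, 0.1786]
tcp_rot: [0.73, 0.683, 0.0, 0.0]
force: [0.1, 0.2, -0.5]
gripper_width: 0.687
grip_force: 53.8
turn(tool) [ 0.001 -0.001 -0.04 ] then shift cm [-65.47  -0.49   5.86] | now [0.3694 0.3012 0.1786] clock 27.2 F [ 0.1  0.2 -0.5] w 0.687
```

```bash
python3 -m inch '[[-2,0,0,0,0,-0.04],[-3.5,0,0,0,0,0],[-4,0,0,0,0,0],[-4,0,0,0,0,0],[-4,0,0,0,0,0],[-4,0,0,0,0,0],[-3.5,0,0,0,0,0],[-2,0,0,0,0,0]]'
python3 - <<'E'
from meas import *
im,d=snap('top')
for g in grips(im,d): print(g.round(4))
E
python3 go.py 0.3470 -0.3532 0.12 1.544
```

```text
clock: 28.0
eef_pos: [0.3611, 0.0293, 0.1773]
tcp_rot: [0.717, 0.697, 0.0, 0.001]
force: [-0.0, -0.4, -0.8]
gripper_width: 0.682
grip_force: 53.8
[ 0.5089 -0.2702  0.074 ]
[ 0.3486 -0.2631  0.074 ]
turn(tool) [ 0.001  0.003 -0.002] then shift cm [-38.12  -0.4    5.73] | now [0.3612 0.0278 0.1773] clock 28.1 F [ 0.7 -0.4 -0.7] w 0.687
```

```bash
python3 -m inch '[[-2,-0.2,0,0,0,0],[-4,0,0,0,0,0],[-4,0,0,0,0,0],[-4,0,0,0,0,0],[-4,0,0,0,0,0],[-4,0,0,0,0,0],[-4,0,0,0,0,0],[-4,0,0,0,0,0],[-4,0,0,0,0,0],[-3,0,0,0,0,0],[-1,-0.2,2,0,0,0],[0,0,3,0,0,0],[0,0,3,0,0,0],[0,0,3,0,0,0],[0,0,1.5,0,0,0],[0,0,0,0,0,0],[0,0,0,0,0,0]]'
python3 go.py 0.3470 -0.3532 0.0116 1.544
```

```text
clock: 29.75
eef_pos: [0.3477, -0.3484, 0.0521]
tcp_rot: [0.716, 0.698, 0.0, 0.0]
force: [0.2, -0.7, -0.1]
gripper_width: 0.685
grip_force: 53.8
turn(tool) [0. 0. 0.] then shift cm [-0.48 -0.06  4.05] | now [ 0.3477 -0.3484  0.0521] clock 29.8 F [ 0.2 -0.7 -0.1] w 0.685
```

```bash
python3 -m inch '[[-0.4,-0.05,1,0,0,0],[0,0,0.8,0,0,0],[0,0,0,0,0,0],[0,0,0,0,0,0]]'
python3 go.py 0.3470 -0.3532 0.0116 1.544
```

```text
clock: 30.15
eef_pos: [0.3465, -0.3523, 0.0335]
tcp_rot: [0.717, 0.697, 0.0, -0.0]
force: [0.6, 0.4, 0.3]
gripper_width: 0.685
grip_force: 53.8
turn(tool) [-0. -0. -0.] then shift cm [-0.09  0.05  2.19] | now [ 0.3465 -0.3523  0.0335] clock 30.1 F [0.6 0.4 0.3] w 0.685
```

```bash
python3 -m inch '[[-0.1,0,0.4,0,0,0],[0,0,0.3,0,0,0],[0,0,0.3,0,0,0],[0,0,0,0,0,0]]'
python3 -m inch '[[0,0,0.3,0,0,0],[0,0,0.3,0,0,0],[0,0,0.3,0,0,0],[0,0,0,0,0,0]]'
python3 -m inch '[[0,0,0.3,0,0,0],[0,0,0.3,0,0,0],[0,0,0.2,0,0,0],[0,0,0,0,0,0]]'
```

```text
clock: 30.55
eef_pos: [0.3468, -0.3535, 0.0235]
tcp_rot: [0.717, 0.697, 0.0, 0.0]
force: [0.6, -0.9, -1.5]
gripper_width: 0.685
grip_force: 53.8
clock: 30.95
eef_pos: [0.346, -0.3526, 0.0138]
tcp_rot: [0.717, 0.697, 0.0, -0.001]
force: [-0.4, -0.1, -1.3]
gripper_width: 0.681
grip_force: 53.9
clock: 31.35
eef_pos: [0.3464, -0.3531, 0.0117]
tcp_rot: [0.717, 0.698, 0.0, -0.002]
force: [-10.4, 11.7, 45.3]
gripper_width: 0.686
grip_force: 57.6
```

```bash
python3 -m inch '[[0,0,-0.4,0,0,0],[0,0,-0.2,0,0,0],[0,0,0,0,0,0]]'
python3 -m inch '[[0,0,0,0,0,0],[0,0,0,0,0,0],[0,0,0,0,0,0]]' 50
python3 -m inch '[[0,0,-2,0,0,0],[0,0,-3,0,0,0],[0,0,-4,0,0,0],[0,0,-4,0,0,0],[4,0,0,0,0,0],[4,0,0,0,0,0],[4,0,0,0,0,0],[4,0,0,0,0,0],[4,0,0,0,0,0],[4,0,0,0,0,0],[4,0,0,0,0,0],[4,0,0,0,0,0],[4,0,0,0,0,0],[0,0,0,0,0,0],[0,0,0,0,0,0]]'
cat > chk.py <<'E'
import sys
from meas import *
x,y=map(float,sys.argv[1:3]); im,d=snap('top');P=cloud('top',d);h=cv2.cvtColor(im,cv2.COLOR_RGB2HSV)
for g in grips(im,d): print('grip',g.round(4))
m=(np.hypot(P[...,0]-x,P[...,1]-y)<.022)
X=P[m];A=np.c_[X[:,0]-x,X[:,1]-y,np.ones(len(X))];c=np.linalg.lstsq(A,X[:,2],rcond=None)[0];print('plane slope,z',c.round(4),'med',np.median(X[:,2]).round(4))
E
python3 chk.py 0.347 -0.3532; python3 go.py 0.3489 -0.2638 0.035 1.546
```

```text
clock: 31.65
eef_pos: [0.3466, -0.3533, 0.0125]
tcp_rot: [0.717, 0.697, 0.0, 0.0]
force: [0.5, 0.1, -1.3]
gripper_width: 0.686
grip_force: 53.9
clock: 31.95
eef_pos: [0.3464, -0.3531, 0.0121]
tcp_rot: [0.717, 0.697, 0.0, -0.0]
force: [0.3, 0.1, 0.2]
gripper_width: 0.803
grip_force: 0.0
clock: 33.45
eef_pos: [0.3562, 0.0072, 0.1425]
tcp_rot: [0.715, 0.699, -0.0, 0.0]
force: [-0.9, -0.2, -0.5]
gripper_width: 0.803
grip_force: 0.0
grip [ 0.5087 -0.2701  0.074 ]
grip [ 0.3486 -0.2631  0.074 ]
plane slope,z [-0.0202 -0.0132  0.0352] med 0.0353
turn(tool) [-0.     0.001 -0.001] then shift cm [-27.03  -0.07  10.76] | now [0.3563 0.0064 0.1426] clock 33.5 F [ 0.3 -0.8  0.3] w 0.804
```

```bash
python3 -m inch '[[-4,0,0,0,0,0],[-4,0,0,0,0,0],[-4,0,0,0,0,0],[-4,0,0,0,0,0],[-4,0,0,0,0,0],[-3,0,0,0,0,0],[-2.5,0,0,0,0,0],[-1.5,0,0,0,0,0],[0,0,2,0,0,0],[0,0,1,0,0,0],[0,0,0,0,0,0],[0,0,0,0,0,0]]' 135
python3 go.py 0.3489 -0.2638 0.035 1.546
```

```text
clock: 34.7
eef_pos: [0.3486, -0.2629, 0.1123]
tcp_rot: [0.717, 0.698, -0.0, -0.001]
force: [0.8, -0.4, 0.0]
gripper_width: 0.471
grip_force: 0.0
turn(tool) [-0.001 -0.001 -0.002] then shift cm [-0.09  0.04  7.73] | now [ 0.3486 -0.2629  0.1123] clock 34.7 F [ 0.8 -0.4  0. ] w 0.471
```

```bash
python3 -m inch '[[-0.1,0,3,0,0,0],[0,0,2,0,0,0],[0,0,1.5,0,0,0],[0,0,0.8,0,0,0],[0,0,0.4,0,0,0],[0,0,0,0,0,0],[0,0,0,0,0,0]]'
python3 -m inch '[[0,0,0,0,0,0],[0,0,0,0,0,0],[0,0,0,0,0,0],[0,0,0,0,0,0],[0,0,0,0,0,0],[0,0,0,0,0,0],[0,0,0,0,0,0],[0,0,0,0,0,0]]' 255 90
python3 -m inch '[[0,0,-1,0,0,0],[0,0,-2,0,0,0],[0,0,-2,0,0,0],[0,0,-2,0,0,0],[0,0,-3,0,0,0],[0,0,-3,0,0,0],[0,0,-2,0,0,0],[0,0,0,0,0,0]]'
python3 go.py 0.551 0.0145 0.05 -0.032
```

```text
clock: 35.4
eef_pos: [0.3497, -0.2649, 0.0364]
tcp_rot: [0.717, 0.698, 0.0, 0.001]
force: [-0.4, -0.3, 1.1]
gripper_width: 0.471
grip_force: 0.0
clock: 36.2
eef_pos: [0.3499, -0.265, 0.0363]
tcp_rot: [0.717, 0.697, 0.0, 0.001]
force: [2.5, 2.0, 5.1]
gripper_width: 0.131
grip_force: 89.2
clock: 37.0
eef_pos: [0.3493, -0.2651, 0.1874]
tcp_rot: [0.717, 0.697, -0.0, 0.002]
force: [0.8, -0.4, -5.0]
gripper_width: 0.129
grip_force: 88.2
turn(tool) [0.004 0.    1.576] then shift cm [ 19.26 -28.59  13.74] | now [ 0.3493 -0.2651  0.1874] clock 37.0 F [ 0.8 -0.4 -5. ] w 0.129
```

```bash
python3 -m inch '[[0,2,0,0,0,0],[0,4,0,0,0,0],[0,4,0,0,0,0],[0,2,0,0,0,0],[0,0,0,0,0,0.1433],[0,0,0,0,0,0.1433],[0,0,0,0,0,0.1433],[0,0,0,0,0,0.1433],[0,0,0,0,0,0.1433],[0,0,0,0,0,0.1433],[0,0,0,0,0,0.1433],[0,0,0,0,0,0.1433],[0,0,0,0,0,0.1433],[0,0,0,0,0,0.1433],[0,0,0,0,0,0.1433],[0,0,0,0,0,0],[0,0,0,0,0,0]]'
python3 go.py 0.5545 0.0145 0.05 -0.032
```

```text
clock: 38.7
eef_pos: [0.4674, -0.2668, 0.1834]
tcp_rot: [1.0, -0.015, -0.002, -0.001]
force: [0.1, 0.6, -3.6]
gripper_width: 0.128
grip_force: 88.9
turn(tool) [-0.002  0.004  0.002] then shift cm [  7.81 -28.39  13.34] | now [ 0.4674 -0.2668  0.1834] clock 38.7 F [ 0.1  0.6 -3.6] w 0.128
```

```bash
python3 -m inch '[[0.5,-2,0,0,0,0],[0.9,-3.5,0,0,0,0],[0.9,-3.5,0,0,0,0],[0.9,-3.5,0,0,0,0],[0.9,-3.5,0,0,0,0],[0.9,-3.5,0,0,0,0],[0.9,-3.5,0,0,0,0],[0.9,-3,0,0,0,0],[0.7,-2,0,0,0,0],[0.3,-0.5,0,0,0,0],[0,0,3,0,0,0],[0,0,3,0,0,0],[0,0,2,0,0,0],[0,0,0,0,0,0],[0,0,0,0,0,0]]'
python3 go.py 0.5545 0.0145 0.038 -0.032
python3 - <<'E'
from h import *
print(atz('top',[[284.5,240.5],[284.5,254],[312,247],[352,250]],.024).round(3).tolist())
E
```

```text
clock: 40.2
eef_pos: [0.5557, 0.0141, 0.1052]
tcp_rot: [1.0, -0.016, -0.001, 0.0]
force: [0.8, -0.6, -4.6]
gripper_width: 0.131
grip_force: 88.9
turn(tool) [ 0.     0.001 -0.   ] then shift cm [-0.12 -0.04  6.72] | now [0.5557 0.0141 0.1052] clock 40.2 F [ 0.8 -0.6 -4.6] w 0.131
[[0.416, 0.051, 0.024], [0.375, 0.051, 0.024], [0.397, -0.032, 0.024], [0.389, -0.153, 0.024]]
```

```bash
python3 -m inch '[[0.8,-0.05,2,0,0,0],[0,0,2,0,0,0],[0,0,1.5,0,0,0],[0,0,0.8,0,0,0],[0,0,0.4,0,0,0],[0,0,0,0,0,0],[0,0,0,0,0,0]]'
python3 go.py 0.6335 0.0122 0.037 -0.032
```

```text
clock: 40.9
eef_pos: [0.565, 0.0149, 0.0394]
tcp_rot: [1.0, -0.016, 0.001, 0.0]
force: [-0.8, -0.5, -5.0]
gripper_width: 0.126
grip_force: 89.1
turn(tool) [ 0.    -0.002 -0.   ] then shift cm [6.85 0.05 0.24] | now [0.565  0.0149 0.0394] clock 40.9 F [-0.8 -0.5 -5. ] w 0.126
```

```bash
python3 -m inch '[[0.7,0,0.15,0,0,0],[0.8,0,0,0,0,0],[0.8,0,0,0,0,0],[0.8,0,0,0,0,0],[0.7,0,0,0,0,0],[0.6,0,0,0,0,0],[0.5,0,0,0,0,0],[0.5,0,0,0,0,0],[0,0,0,0,0,0]]'
python3 -m inch '[[0.4,0,0,0,0,0],[0.3,0,0,0,0,0],[0.3,0,0,0,0,0],[0.3,0,0,0,0,0],[0,0,0,0,0,0]]'
python3 -m inch '[[0.2,0,0,0,0,0],[0.2,0,0,0,0,0],[0,0,0,0,0,0]]'
python3 go.py 0.6335 0.0122 0.034 -0.032
```

```text
clock: 41.8
eef_pos: [0.6175, 0.0141, 0.0361]
tcp_rot: [1.0, -0.016, -0.001, -0.001]
force: [-1.8, 3.0, -6.2]
gripper_width: 0.126
grip_force: 89.1
clock: 42.3
eef_pos: [0.6328, 0.0121, 0.0379]
tcp_rot: [1.0, -0.016, 0.001, 0.0]
force: [0.0, 0.1, -5.4]
gripper_width: 0.126
grip_force: 89.1
clock: 42.6
eef_pos: [0.6341, 0.0124, 0.0369]
tcp_rot: [1.0, -0.016, -0.001, 0.0]
force: [-2.7, -0.8, -2.9]
gripper_width: 0.125
grip_force: 89.4
turn(tool) [ 0.     0.003 -0.   ] then shift cm [-0.05  0.02  0.29] | now [0.6341 0.0124 0.0369] clock 42.6 F [-2.7 -0.8 -2.9] w 0.125
```

```bash
python3 -m inch '[[0.2,0,0,0,0,0],[0.1,0,0.2,0,0,0],[-0.1,0,0.2,0,0,0],[0,0,0,0,0,0]]'
python3 -m inch '[[-0.2,0,0,0,0,0],[0,0,0,0,0,0],[0,0,0,0,0,0],[0,0,0,0,0,0]]' 150
python3 -m inch '[[0,0,-2,0,0,0],[0,0,-3,0,0,0],[0,0,-3,0,0,0],[0,0,-4,0,0,0],[-4,-2,-3,0,0,0],[-4,-4,0,0,0,0],[-4,-4,0,0,0,0],[-2,-4,0,0,0,0],[0,-4,0,0,0,0],[0,-4,0,0,0,0],[0,-4,0,0,0,0],[0,0,0,0,0,0]]'
python3 - <<'E'
from meas import *
im,d=snap('top')
for g in grips(im,d): print(g.round(4))
c=im[130:230,230:345];a=cv2.resize(c,(460,400),interpolation=cv2.INTER_CUBIC)
b=cv2.resize(im[165:215,178:230],(320,400),interpolation=cv2.INTER_CUBIC)
cv2.imwrite('pics/h2.png',np.hstack([a,b])[:,:,::-1])
for k,v in plates(im,d).items(): print(k,v[0].round(4),v[1].round(1),round(v[2],3))
E
python3 go.py 0.568 0.2929 0.025 1.48
```

```text
clock: 43.0
eef_pos: [0.6344, 0.0126, 0.0333]
tcp_rot: [1.0, -0.016, -0.003, -0.0]
force: [-7.4, -0.4, 3.0]
gripper_width: 0.128
grip_force: 90.4
clock: 43.4
eef_pos: [0.6365, 0.0126, 0.034]
tcp_rot: [1.0, -0.016, 0.001, 0.0]
force: [0.4, 0.6, -1.0]
gripper_width: 0.412
grip_force: 0.0
clock: 44.6
eef_pos: [0.5161, 0.2707, 0.182]
tcp_rot: [1.0, -0.014, 0.001, -0.002]
force: [0.3, -0.7, -0.1]
gripper_width: 0.409
grip_force: 0.0
[ 0.5088 -0.2697  0.074 ]
red [0.5787 0.2772 0.05  ] [46.7 28.3] 1.264
turn(tool) [ 1.000e-03 -2.000e-03 -1.509e+00] then shift cm [ 2.93  4.98 15.64] | now [0.5157 0.2682 0.1814] clock 44.6 F [-0.1 -0.6  0. ] w 0.411
```

View pics/h2.png

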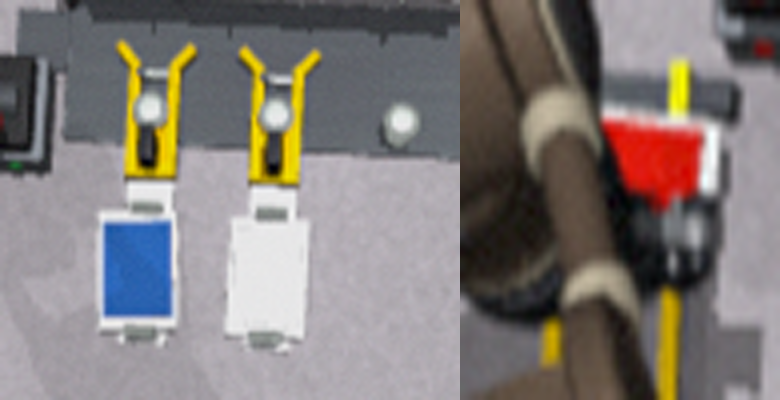

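```bash
python3 -m inch '[[0,0,0,0,0,-0.137],[0,0,0,0,0,-0.137],[0,0,0,0,0,-0.137],[0,0,0,0,0,-0.137],[0,0,0,0,0,-0.137],[0,0,0,0,0,-0.137],[0,0,0,0,0,-0.137],[0,0,0,0,0,-0.137],[0,0,0,0,0,-0.137],[0,0,0,0,0,-0.137],[0,0,0,0,0,-0.137],[0.9,2,0,0,0,0],[1.5,3,0,0,0,0],[0,0,2,0,0,0],[0,0,2,0,0,0],[0,0,0,0,0,0],[0,0,0,0,0,0]]' 40 50
python3 go.py 0.568 0.2929 0.026 1.48
```

```text
clock: 46.35
eef_pos: [0.5673, 0.2837, 0.1406]
tcp_rot: [0.741, 0.672, -0.001, -0.0]
force: [0.2, -0.4, -0.2]
gripper_width: 0.843
grip_force: 0.0
turn(tool) [-0.001  0.001 -0.007] then shift cm [ 0.92 -0.02 11.46] | now [0.5673 0.2837 0.1406] clock 46.4 F [ 0.2 -0.4 -0.2] w 0.843
```

```bash
python3 -m inch '[[0.9,0,3,0,0,-0.007],[0,0,3,0,0,0],[0,0,2.5,0,0,0],[0,0,1.5,0,0,0],[0,0,0.9,0,0,0],[0,0,0.4,0,0,0],[0,0,0.1,0,0,0],[0,0,0,0,0,0],[0,0,0,0,0,0]]'
python3 go.py 0.568 0.2929 0.026 1.48
python3 -m inch '[[0,0,0,0,0,0],[0,0,0,0,0,0],[0,0,0,0,0,0],[0,0,0,0,0,0],[0,0,0,0,0,0],[0,0,0,0,0,0]]' 255 50
python3 -m inch '[[0,0,-1,0,0,0],[0,0,-2,0,0,0],[0,0,-3,0,0,0],[0,0,-3,0,0,0],[0,0,-3,0,0,0],[0,0,-3,0,0,0]]'
python3 go.py 0.5018 -0.3602 0.0116 1.49
```

```text
clock: 47.25
eef_pos: [0.5693, 0.2943, 0.0282]
tcp_rot: [0.738, 0.675, 0.001, 0.0]
force: [0.7, 0.6, 1.0]
gripper_width: 0.846
grip_force: 0.0
turn(tool) [ 0.002 -0.001  0.001] then shift cm [-0.16 -0.12  0.22] | now [0.5693 0.2943 0.0282] clock 47.2 F [0.7 0.6 1. ] w 0.846
clock: 47.85
eef_pos: [0.5695, 0.2944, 0.0283]
tcp_rot: [0.738, 0.675, 0.001, 0.0]
force: [-0.3, -0.6, 5.4]
gripper_width: 0.688
grip_force: 54.0
clock: 48.45
eef_pos: [0.5676, 0.2936, 0.1778]
tcp_rot: [0.738, 0.675, -0.001, -0.0]
force: [-0.1, -0.5, -1.1]
gripper_width: 0.686
grip_force: 53.9
turn(tool) [-0.001  0.001 -0.008] then shift cm [-65.7   -1.28  16.62] | now [0.5676 0.2936 0.1778] clock 48.5 F [-0.1 -0.5 -1.1] w 0.686
```

```bash
python3 -m inch '[[-2,0,0,0,0,-0.008],[-3.5,0,0,0,0,0],[-4,0,0,0,0,0],[-4,0,0,0,0,0],[-4,0,0,0,0,0],[-4,0,0,0,0,0],[-4,0,0,0,0,0],[-3.5,0,0,0,0,0],[-2,0,0,0,0,0]]'
python3 - <<'E'
from meas import *
im,d=snap('top')
for g in grips(im,d): print(g.round(4))
E
python3 go.py 0.5018 -0.3588 0.0119 1.49
```

```text
clock: 49.35
eef_pos: [0.542, -0.0175, 0.1768]
tcp_rot: [0.736, 0.677, -0.001, -0.0]
force: [0.6, 0.1, -1.2]
gripper_width: 0.687
grip_force: 53.9
[ 0.509  -0.2701  0.074 ]
turn(tool) [-0.001  0.003 -0.003] then shift cm [-34.14  -1.27  16.49] | now [ 0.542  -0.0196  0.1768] clock 49.4 F [-0.9 -2.1  0.2] w 0.684
```

```bash
python3 -m inch '[[-2,-0.2,0,0,0,0],[-4,-0.3,0,0,0,0],[-4,-0.2,0,0,0,0],[-4,-0.2,0,0,0,0],[-4,-0.2,0,0,0,0],[-4,-0.1,0,0,0,0],[-4,-0.1,0,0,0,0],[-4,0,0,0,0,0],[-3,0,0,0,0,0],[-1,0,2,0,0,0],[0,0,3,0,0,0],[0,0,3,0,0,0],[0,0,3,0,0,0],[0,0,1.5,0,0,0],[0,0,0,0,0,0],[0,0,0,0,0,0]]'
python3 go.py 0.5018 -0.3588 0.0119 1.49
```

```text
clock: 51.0
eef_pos: [0.503, -0.3529, 0.0525]
tcp_rot: [0.735, 0.678, 0.0, 0.0]
force: [0.1, -0.8, -0.1]
gripper_width: 0.687
grip_force: 53.8
turn(tool) [ 0.001  0.    -0.   ] then shift cm [-0.59 -0.07  4.06] | now [ 0.503  -0.3529  0.0525] clock 51.0 F [ 0.1 -0.8 -0.1] w 0.687
```

```bash
python3 -m inch '[[-0.5,-0.05,1,0,0,0],[0,0,0.8,0,0,0],[0,0,0,0,0,0],[0,0,0,0,0,0]]'
python3 go.py 0.5018 -0.3588 0.0119 1.49
```

```text
clock: 51.4
eef_pos: [0.5014, -0.3577, 0.0339]
tcp_rot: [0.735, 0.678, -0.0, -0.0]
force: [0.1, -0.2, -1.1]
gripper_width: 0.686
grip_force: 53.9
turn(tool) [-0.    -0.    -0.001] then shift cm [-0.1   0.04  2.2 ] | now [ 0.5014 -0.3577  0.0339] clock 51.4 F [ 0.1 -0.2 -1.1] w 0.686
```

```bash
python3 -m inch '[[-0.1,0,0.4,0,0,0],[0,0,0.3,0,0,0],[0,0,0.3,0,0,0],[0,0,0,0,0,0]]'
python3 -m inch '[[0,0,0.3,0,0,0],[0,0,0.3,0,0,0],[0,0,0.3,0,0,0],[0,0,0,0,0,0]]'
python3 -m inch '[[0,0,0.3,0,0,0],[0,0,0.2,0,0,0],[0,0,0,0,0,0],[0,0,0,0,0,0]]'
```

```text
clock: 51.8
eef_pos: [0.5017, -0.3588, 0.0238]
tcp_rot: [0.735, 0.678, 0.0, 0.0]
force: [0.1, -0.3, 0.1]
gripper_width: 0.687
grip_force: 53.9
clock: 52.2
eef_pos: [0.5005, -0.358, 0.0137]
tcp_rot: [0.735, 0.678, -0.0, -0.001]
force: [-0.1, 0.6, -2.0]
gripper_width: 0.688
grip_force: 54.0
clock: 52.6
eef_pos: [0.5011, -0.3584, 0.0123]
tcp_rot: [0.735, 0.678, -0.0, -0.001]
force: [-5.0, 3.3, 15.2]
gripper_width: 0.686
grip_force: 55.4
```

```bash
python3 -m inch '[[0,0,0.2,0,0,0],[0,0,0,0,0,0],[0,0,-0.3,0,0,0],[0,0,-0.2,0,0,0],[0,0,0,0,0,0]]'
python3 -m inch '[[0,0,0,0,0,0],[0,0,0,0,0,0],[0,0,0,0,0,0]]' 50
python3 -m inch '[[0,0,-2,0,0,0],[0,0,-3,0,0,0],[0,0,-4,0,0,0],[0,0,-4,0,0,0],[4,0,0,0,0,0],[4,0,0,0,0,0],[4,0,0,0,0,0],[4,0,0,0,0,0],[4,0,0,0,0,0],[4,0,0,0,0,0],[4,0,0,0,0,0],[4,0,0,0,0,0],[4,0,0,0,0,0],[0,0,0,0,0,0],[0,0,0,0,0,0]]'
python3 chk.py 0.5018 -0.3602; python3 go.py 0.509 -0.2705 0.036 1.49
```

```text
clock: 53.1
eef_pos: [0.5014, -0.3587, 0.0127]
tcp_rot: [0.735, 0.678, -0.0, -0.0]
force: [-1.6, 0.1, -0.8]
gripper_width: 0.685
grip_force: 54.0
clock: 53.4
eef_pos: [0.5014, -0.3587, 0.0125]
tcp_rot: [0.735, 0.678, -0.0, -0.0]
force: [-0.7, -0.2, -0.7]
gripper_width: 0.806
grip_force: 0.0
clock: 54.9
eef_pos: [0.5307, 0.0008, 0.1429]
tcp_rot: [0.734, 0.679, -0.0, 0.0]
force: [-0.3, 0.3, -0.1]
gripper_width: 0.806
grip_force: 0.0
grip [ 0.509  -0.2703  0.074 ]
plane slope,z [-0.0322  0.0307  0.035 ] med 0.0348
turn(tool) [-0.     0.001  0.   ] then shift cm [-2.712e+01  2.000e-02  1.069e+01] | now [ 5.307e-01 -1.000e-04  1.429e-01] clock 55.0 F [-0.5 -0.1  0.5] w 0.801
```

```bash
python3 -m inch '[[-4,0,0,0,0,0],[-4,0,0,0,0,0],[-4,0,0,0,0,0],[-4,0,0,0,0,0],[-4,0,0,0,0,0],[-3,0,0,0,0,0],[-2.5,0,0,0,0,0],[-1.5,0,0,0,0,0],[0,0,2,0,0,0],[0,0,1,0,0,0],[0,0,0,0,0,0],[0,0,0,0,0,0]]' 135
python3 go.py 0.509 -0.2710 0.036 1.49
```

```text
clock: 56.15
eef_pos: [0.5085, -0.2686, 0.1126]
tcp_rot: [0.735, 0.678, -0.0, -0.001]
force: [-0.0, 0.1, 0.5]
gripper_width: 0.469
grip_force: 0.0
turn(tool) [-0.001 -0.001 -0.   ] then shift cm [-0.24  0.07  7.66] | now [ 0.5085 -0.2686  0.1126] clock 56.1 F [-0.   0.1  0.5] w 0.469
```

```bash
python3 -m inch '[[-0.2,0,3,0,0,0],[0,0,2,0,0,0],[0,0,1.5,0,0,0],[0,0,0.8,0,0,0],[0,0,0.4,0,0,0],[0,0,0,0,0,0],[0,0,0,0,0,0]]'
python3 -m inch '[[0,0,0,0,0,0],[0,0,0,0,0,0],[0,0,0,0,0,0],[0,0,0,0,0,0],[0,0,0,0,0,0],[0,0,0,0,0,0],[0,0,0,0,0,0],[0,0,0,0,0,0]]' 255 90
python3 -m inch '[[0,0,-1,0,0,0],[0,0,-2,0,0,0],[0,0,-2,0,0,0],[0,0,-2,0,0,0],[0,0,-3,0,0,0],[0,0,-3,0,0,0],[0,0,-2,0,0,0],[0,0,0,0,0,0]]'
python3 go.py 0.555 -0.079 0.1 -0.032
```

```text
clock: 56.85
eef_pos: [0.5095, -0.2715, 0.0369]
tcp_rot: [0.735, 0.678, 0.0, 0.001]
force: [0.4, -0.8, 0.2]
gripper_width: 0.473
grip_force: 0.0
clock: 57.65
eef_pos: [0.51, -0.2716, 0.0369]
tcp_rot: [0.735, 0.678, 0.001, 0.001]
force: [3.6, 1.6, 5.9]
gripper_width: 0.126
grip_force: 88.8
clock: 58.45
eef_pos: [0.5083, -0.2713, 0.1874]
tcp_rot: [0.735, 0.678, -0.0, 0.0]
force: [0.7, -0.1, -4.3]
gripper_width: 0.129
grip_force: 88.1
turn(tool) [1.000e-03 0.000e+00 1.521e+00] then shift cm [  4.06 -19.37   8.74] | now [ 0.5083 -0.2713  0.1874] clock 58.5 F [ 0.7 -0.1 -4.3] w 0.129
```

```bash
python3 -m inch '[[2,0,0,0,0,0],[3,0,0,0,0,0],[3,0,0,0,0,0],[2,0,0,0,0,0],[0,0,0,0,0,0.138],[0,0,0,0,0,0.138],[0,0,0,0,0,0.138],[0,0,0,0,0,0.138],[0,0,0,0,0,0.138],[0,0,0,0,0,0.138],[0,0,0,0,0,0.138],[0,0,0,0,0,0.138],[0,0,0,0,0,0.138],[0,0,0,0,0,0.138],[0,0,0,0,0,0.138],[0,0,0,0,0,0],[0,0,0,0,0,0]]'
python3 go.py 0.5607 -0.0793 0.1 -0.032
```

```text
clock: 60.15
eef_pos: [0.5147, -0.1708, 0.1836]
tcp_rot: [1.0, -0.013, -0.002, -0.001]
force: [-0.1, 0.5, -4.2]
gripper_width: 0.127
grip_force: 88.0
turn(tool) [-0.002  0.005  0.006] then shift cm [ 4.3  -9.29  8.36] | now [ 0.5147 -0.1708  0.1836] clock 60.1 F [-0.1  0.5 -4.2] w 0.127
```

```bash
python3 -m inch '[[0.8,-1.7,0,0,0,0.006],[1.5,-3,0,0,0,0],[1.5,-3,0,0,0,0],[0.5,-1.5,0,0,0,0],[0,0,3,0,0,0],[0,0,3,0,0,0],[0,0,2,0,0,0],[0,0,0,0,0,0],[0,0,0,0,0,0]]'
python3 go.py 0.5607 -0.0793 0.039 -0.032
python3 - <<'E'
from h import *
im,d=snap('top');P=cloud('top',d)
m=(abs(P[...,0]-.66)<.03)&(abs(P[...,1]+.083)<.03)&(P[...,2]>.035)&(P[...,2]<.07)
v,u=np.where(m);print(len(u),u.mean(),v.mean())
E
```

```text
clock: 61.05
eef_pos: [0.5621, -0.081, 0.1055]
tcp_rot: [1.0, -0.017, -0.001, -0.0]
force: [0.6, 0.4, -4.5]
gripper_width: 0.13
grip_force: 88.2
turn(tool) [-0.     0.002 -0.002] then shift cm [-0.15 -0.16  6.65] | now [ 0.5621 -0.081   0.1055] clock 61.0 F [ 0.6  0.4 -4.5] w 0.13
0 nan nan<stdin>:4: RuntimeWarning: Mean of empty slice.
  ret = ret.dtype.type(ret / rcount)
```

```bash
python3 -m inch '[[-0.1,-0.15,2,0,0,0],[0,0,2,0,0,0],[0,0,1.5,0,0,0],[0,0,0.8,0,0,0],[0,0,0.4,0,0,0],[0,0,0,0,0,0],[0,0,0,0,0,0]]'
python3 go.py 0.6307 -0.0815 0.038 -0.032
python3 -m inch '[[0.7,0,0,0,0,0],[0.8,0,0,0,0,0],[0.8,0,0,0,0,0],[0.8,0,0,0,0,0],[0.7,0,0,0,0,0],[0.6,0,0,0,0,0],[0.5,0,0,0,0,0],[0.5,0,0,0,0,0],[0,0,0,0,0,0]]'
python3 -m inch '[[0.4,0,0,0,0,0],[0.3,0,0,0,0,0],[0.3,0,0,0,0,0],[0.3,0,0,0,0,0],[0,0,0,0,0,0]]'
python3 go.py 0.6307 -0.0815 0.038 -0.032
```

```text
clock: 61.8
eef_pos: [0.5627, -0.0796, 0.0398]
tcp_rot: [1.0, -0.017, 0.001, 0.0]
force: [0.6, -0.2, -5.5]
gripper_width: 0.129
grip_force: 88.5
turn(tool) [ 0.    -0.002 -0.002] then shift cm [ 6.8  -0.02  0.18] | now [ 0.5627 -0.0796  0.0398] clock 61.8 F [ 0.6 -0.2 -5.5] w 0.129
clock: 62.7
eef_pos: [0.6159, -0.0804, 0.0382]
tcp_rot: [1.0, -0.017, -0.001, -0.001]
force: [-0.4, 2.8, -6.1]
gripper_width: 0.13
grip_force: 88.3
clock: 63.2
eef_pos: [0.6301, -0.0823, 0.0396]
tcp_rot: [1.0, -0.017, 0.001, 0.0]
force: [-0.2, 0.6, -4.5]
gripper_width: 0.127
grip_force: 88.5
turn(tool) [ 0.001 -0.002 -0.003] then shift cm [ 0.05 -0.08  0.16] | now [ 0.6301 -0.0823  0.0396] clock 63.2 F [-0.2  0.6 -4.5] w 0.127
```

```bash
python3 -m inch '[[0.2,0,0,0,0,0],[0.2,0,0.1,0,0,0],[0,0,0,0,0,0]]'
python3 -m inch '[[0.2,0,0,0,0,0],[0.1,0,0.2,0,0,0],[-0.1,0,0.2,0,0,0],[0,0,0,0,0,0]]'
```

```text
clock: 63.5
eef_pos: [0.6311, -0.0818, 0.0375]
tcp_rot: [1.0, -0.017, -0.002, -0.0]
force: [-4.6, -0.9, -2.1]
gripper_width: 0.129
grip_force: 88.8
clock: 63.9
eef_pos: [0.6314, -0.0816, 0.0339]
tcp_rot: [1.0, -0.017, -0.004, -0.0]
force: [-9.3, 0.3, 3.1]
gripper_width: 0.131
grip_force: 89.9
```

```bash
python3 -m inch '[[-0.2,0,0,0,0,0],[0,0,0,0,0,0],[0,0,0,0,0,0],[0,0,0,0,0,0]]' 150
python3 -m inch '[[0,0,-2,0,0,0],[0,0,-3,0,0,0],[0,0,-3,0,0,0],[0,0,-4,0,0,0],[-4,0,-4,0,0,0],[-4,0,-2,0,0,0],[-4,-2,0,0,0,0],[-4,-4,0,0,0,0],[-4,-4,0,0,0,0],[-4,-4,0,0,0,0],[0,-4,0,0,0,0],[0,-4,0,0,0,0],[0,-4,0,0,0,0],[0,0,0,0,0,0]]' 255 40
python3 - <<'E'
from meas import *
im,d=snap('top');P=cloud('top',d)
h=cv2.cvtColor(im,cv2.COLOR_RGB2HSV)
w=np.zeros(d.shape,bool);w[145:175,212:240]=1
m=w&((h[...,0]<8)|(h[...,0]>172))&(h[...,1]>140)&(P[...,2]>.11);v,u=np.where(m);print(m.sum(),atz('top',[[u.mean(),v.mean()]],.128).round(4),P[m].max(0).round(4),P[m].min(0).round(4))
c=im[130:230,230:365];a=cv2.resize(c,None,fx=4,fy=4,interpolation=cv2.INTER_CUBIC);cv2.imwrite('pics/h3.png',a[:,:,::-1])
E
```

```text
clock: 64.3
eef_pos: [0.6343, -0.082, 0.0349]
tcp_rot: [1.0, -0.017, 0.001, 0.0]
force: [0.0, 0.3, -0.3]
gripper_width: 0.411
grip_force: 0.0
clock: 65.7
eef_pos: [0.4207, 0.1759, 0.2104]
tcp_rot: [1.0, -0.015, 0.002, -0.001]
force: [-0.4, -1.3, -0.9]
gripper_width: 0.002
grip_force: 0.0
67 [[0.6352 0.2172 0.128 ]] [0.6465 0.2298 1.4626] [ 0.3144 -0.0145  0.1165]
```

View pics/h3.png

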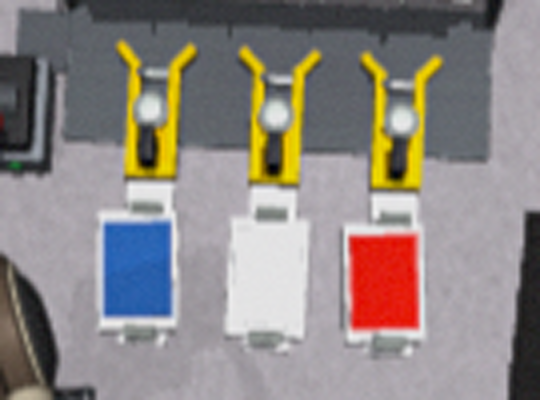

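```bash
python3 go.py 0.58 0.2195 0.112 -0.032
```

```text
turn(tool) [-0.001 -0.002  0.002] then shift cm [15.8  -5.08  9.8 ] | now [0.4204 0.1738 0.21  ] clock 65.8 F [ 0.5 -0.3 -0.2] w 0.003
```

```bash
python3 -m inch '[[2,-1,0,0,0,0],[4,-1.4,0,0,0,0],[4,-1.4,0,0,0,0],[3.8,-1.2,0,0,0,0],[2,0,2,0,0,0],[0,0,3,0,0,0],[0,0,3,0,0,0],[0,0,1.8,0,0,0],[0,0,0,0,0,0]]'
python3 go.py 0.677 0.2163 0.112 -0.032
python3 -m inch '[[1,0,0,0,0,0],[1,0,0,0,0,0],[1,0,0,0,0,0],[1,0,0,0,0,0],[1,0,0,0,0,0],[0,0,0,0,0,0]]'
python3 go.py 0.677 0.2163 0.112 -0.032
```

```text
clock: 66.65
eef_pos: [0.5771, 0.2138, 0.1076]
tcp_rot: [1.0, -0.018, -0.004, 0.001]
force: [0.8, -0.1, -1.3]
gripper_width: -0.001
grip_force: 0.0
turn(tool) [ 0.003  0.007 -0.004] then shift cm [ 9.98 -0.57 -0.44] | now [0.5771 0.2138 0.1076] clock 66.7 F [ 0.8 -0.1 -1.3] w -0.001
clock: 67.25
eef_pos: [0.632, 0.2146, 0.112]
tcp_rot: [1.0, -0.017, 0.002, -0.0]
force: [0.1, -0.2, -0.3]
gripper_width: 0.006
grip_force: 0.0
turn(tool) [-0.001 -0.003 -0.003] then shift cm [ 4.5  -0.31 -0.  ] | now [0.632  0.2146 0.112 ] clock 67.2 F [ 0.1 -0.2 -0.3] w 0.006
```

```bash
python3 -m inch '[[1,-0.1,0,0,0,0],[1,-0.1,0,0,0,0],[1,0,0,0,0,0],[0.7,0,0,0,0,0],[0.4,0,0,0,0,0],[0.3,0,0,0,0,0],[0,0,0,0,0,0],[0,0,0,0,0,0]]'
python3 -m inch '[[-3,0,0,0,0,0],[-4,0,0,0,0,0],[-4,0,-2,0,0,0],[-4,0,-3,0,0,0],[-4,0,-3,0,0,0],[-4,0,0,0,0,0],[-4,0,0,0,0,0],[-4,0,0,0,0,0],[0,0,0,0,0,0],[0,0,0,0,0,0],[0,0,0,0,0,0]]'
python3 - <<'E'
from meas import *
im,d=snap('top');P=cloud('top',d)
h=cv2.cvtColor(im,cv2.COLOR_RGB2HSV)
w=np.zeros(d.shape,bool);w[125:175,212:240]=1
m=w&((h[...,0]<8)|(h[...,0]>172))&(h[...,1]>140)&(P[...,2]>.11);v,u=np.where(m);print(m.sum(),atz('top',[[u.mean(),v.mean()]],.128).round(4))
ims,_=snap('scene')
a=cv2.resize(im[100:230,210:365],(480,402),interpolation=cv2.INTER_CUBIC)
p=proj('scene',[[.66,.216,.1]])[0].astype(int);b=cv2.resize(ims[p[1]-40:p[1]+40,p[0]-30:p[0]+30],(300,402),interpolation=cv2.INTER_CUBIC)
cv2.imwrite('pics/fin.png',np.hstack([a,b])[:,:,::-1]);print(monitor.get_obs()['force'],monitor.get_obs()['eef_pos'])
E
```

```text
clock: 68.05
eef_pos: [0.6718, 0.2149, 0.1105]
tcp_rot: [1.0, -0.017, -0.002, 0.0]
force: [-5.6, -0.1, 0.5]
gripper_width: 0.0
grip_force: 2.6
clock: 69.15
eef_pos: [0.3659, 0.2263, 0.1924]
tcp_rot: [1.0, -0.017, 0.002, -0.001]
force: [0.4, -0.3, 0.8]
gripper_width: -0.003
grip_force: 0.0
61 [[0.693  0.2158 0.128 ]]
[ 0.2294367  -0.42438288 -0.3976283 ] [0.36572008 0.22609299 0.19199168]
```

View pics/fin.png

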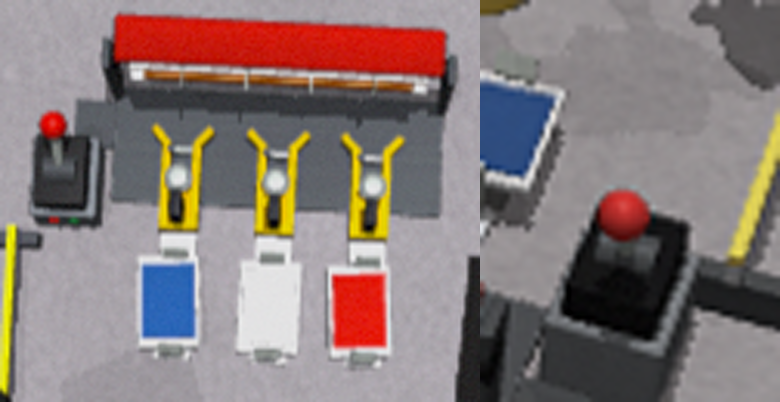

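The lever ball has moved from x 0.635 to 0.693, the full 58 mm, so the switch is on. All three carriers are hitched with their latches shut, and the arm is clear of everything.

```bash
python3 -c "
from cell import sign_off
print(sign_off())"
```

```text
the job is handed in; nothing more can be done
None
```

The job is handed in: the red, blue and silver plates are each clipped into a carrier and latched on a pin, and the dryer switch is on; I checked this from the camera pictures and depth readings, but sign-off returned no verdict.

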